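Fetch the lens basket out of the drying well with the hook rod

TASK

Take the hook rod from its stand and use it to fish the lens basket out of the deep drying well by its bail, then stand the basket flat and upright in the low black tray and hang the rod back on its stand. The lenses chip easily: feel for the bail and handle the basket gently, never pushing or pulling hard on it, never touching it with the gripper, and leave the other things on the table alone.

Things in the scene. Friction and masses are not known exactly. Their poses are not given: they have to be found in the camera images.
- well: Fixed clear-walled drying well: upright open-topped box 138 high, outside 124 (its x) by 88 (its y), walls 4, inside 116 by 80. Origin: centre of its underside, z up. Yaw up to 0.3.
- ledge (a point): Point in the well on its centre line, 34 above its underside, level with the top of a fixed ledge plate inside, 10 thick, with a 64 (x) by 44 (y) opening, in which the basket hangs by its rim.
- basket: Loose steel lens basket, 0.43 kg +-20%, open box 56 (x) by 40 (y) by 30 high. Origin: centre of its underside, z up; starts 8 above the well's underside, axes along the well's. Flat rim 78 (x) by 56 (y), underside 26 and top 30 above the origin, lies on the ledge. Over 12 N on it from rod or well, or a 60 N bump (1 mm drop) in the tray, chips the lenses. It hangs tilted from a leaning bail.
- pivot (a point): Basket's bail pivot: on the pivot axis (along basket y), 32 above the basket's origin. The bail: a U of 4 mm steel wire; its straight crown runs along y, 44 long, its centreline 42 from the axis. Stiff pivots (0.6 N m) keep it leaning up to 0.44 rad towards +x or -x (crown up to 18 off centre), unmeasured: see or feel it. Pushed with 2 to 3 N the basket rocks a bit in the ledge, then goes solid.
- rod: Loose hook rod, 0.12 kg, hanging upright on its stand. Origin: on the shank axis at the flange's underside, z up. Flange 26 (x) by 36 (y) by 4 high; on it the grip, a black block 24 (x) by 16 (y), from 4 to 59 above the origin: pinch it across the 16.
- hook (a point): Rod's hook: centre of the bend at the shank's foot, 90 below the rod's origin. All of 6 mm round steel bar: shank straight up to the flange; foot 16 long towards the rod's +x; tip turned up 12 (centrelines). So the throat is 10 wide, the tip's top 15 above this point, the lowest point 3 below it.
- stand: Fixed rod stand, base 130 by 90 by 12. Two level arms along its x, each 12 wide, 18 apart, tops 105 above the table, run from 45 on the -x side of the origin to a 16 thick column centred 52 on the +x side. The rod's shank hangs in the gap, its flange on both arms. Origin: on the table under the middle of the arms. Yaw up to 0.4.
- seat (a point): Point on the stand, at the height of the arms' tops, in the middle of the gap over the stand's origin; the rod's origin starts within 6 mm of it and must come back to within 25 mm of it.
- tray: Fixed low black plastic tray, 130 (x) x 120 (y), walls 5 thick and 14 high, floor top 5 above the table. Origin: centre of its underside. Tray and stand may change sides.
- post: Bystander: loose upright steel post, 25 across, 90 high; origin under its centre.
- mount: Bystander: loose lens mount on a 48 mm round foot, 104 high; origin under the foot's centre.
- driver: Bystander: loose screwdriver with a black handle lying crosswise beyond the well; origin under its middle.
Things that resemble listed ones, but are neither listed nor needed, are in the scene too. What is shaped like the rod but pink or turquoise is not meant.

How it is judged:
By the outcome, as a careful person would: the job done as asked, in the order asked, and still so for the second after the job is handed in, with the robot touching nothing.
It also fails if it takes over 72 s, if anything falls off the work surface, if the arm or the gripper's body presses on something with over 40 N, if the wrist force passes 120 N, or if a joint passes its speed limit or range.

ROBOT

A 7-joint arm with a two-finger parallel gripper is mounted at the origin on the work surface. World frame = base frame: x ahead of the robot, y to its left, z up, the work surface at z = 0. Lengths are in m, angles in rad, forces in N, time in s.
With the tool pointing down it reaches from about 0.4 to 0.85 m from the base axis. Payload 4.5 kg.
Tool frame: the origin (TCP) lies at the very end of the fingers, on their centre line; the grasp point (between the pads) lies 19 mm behind it; z points along the fingers, x is the direction in which the jaws open and shut, and the axes are right-handed (so a half turn about z gives the same grasp; the last joint's range is limited). The gripper opens to 88 mm and grips with 3 to 60 N. Pads are 18 mm wide; open, the fingers measure 123 mm over their backs; the gripper's body (75 mm by 187 mm) begins 45 mm behind the grasp point.
Start: joints at [1.272, 0.689, -0.195, 1.565, 0.157, 0.902, -0.215], TCP at [0.204, -0.591, 0.214] pointing down, gripper open.
Joint ranges: [-3.01, 3.01], [-0.46, 2.08], [-1.47, 1.51], [0.13, 2.56], [-1, 4.14], [0.04, 2.09], [-2.66, 2.66]. Speed limits (rad/s): [2.57, 2.57, 3.14, 3.14, 3.14, 3.14, 3.14].

INTERFACE

Orientations are given as a unit quaternion [x, y, z, w].
In Python, from plant import * gives the robot as it stands.
- The arm moves only by the tool apply_moves, never from a script. Its argument "series" is a list of rows, each an object of numbers: "x", "y", "z": the shift along the tool's x, y, z in units of 80 cm (1.0 is 80 cm); "wx", "wy", "wz": the turn, a rotation vector about the tool's x, y, z in units of pi rad (1.0 is pi rad); "fingers": the opening, from -1 (shut) to 1 (fully open), so that 0 is half open. In form: [{"x": .., "y": .., "z": .., "wx": .., "wy": .., "wz": .., "fingers": ..}, ...]. A call has 1 to 8 rows; each row shifts and turns the pose as measured when the row begins, along the tool's axes as they then stand; what a row does not reach is not made up. A row lasts 1/8 s, in which the tool goes at most 62.5 mm and 10.7 degrees, less where a joint would pass 70% of its speed; a pose out of reach is approached as far as the arm can. A call with a number of a shift or a turn outside -1 to 1 is refused whole. A call with a gripper value outside its range is refused whole. The fingers move at their own pace and stop on an object; "force" is the grip in N (left out, the last holds). Time passes only in rows, so rows that do not move let the fingers close. It gives the time, the measured TCP pose, the force and the opening at its end, in the units of the state.
- get_state(): the state, without advancing time (a new reading comes with each control period).
- snapshot(name): name is "side" or "top" or "wrist"; returns (picture, depth): 400x640x3 uint8, red, green, blue; 400x640 float32, m along the optical axis (not along the pixel's ray), 0 where there is no reading.
- camera_model(name): a dict with "camera_matrix" (3x3 intrinsics, pixels), "world_from_camera" (4x4, takes a point from camera to world coordinates). Camera axes: x right, y up, looking along -z (the intrinsics and any distortion apply to the point x, -y, -z); pixel columns grow to the right and rows downward; lengths in m; the calibration is good to about 2 mm. A picture is of the moment at which its call begins: read the wrist's pose just before it. camera_model takes no time and is no camera call; for the wrist camera it gives the pose at the moment of the call.
- finish_job(): hands the job in, once; it reports no verdict.
The state is a dict: "clock": time; "q": joint angles; "qd": joint speeds; "joint_torque": joint torques, N m; "tool_pos": TCP position; "eef_rot": TCP orientation; "contact_force": force on the tool from outside, world axes, zero at the start; "moment": the same for the moment, N m; "opening": opening from 0.0 (shut) to 1.0 (fully open).
Only numpy, scipy, OpenCV 4.12 (cv2) and the standard library are available. Lean on these libraries where they do the work, as an engineer would, in place of code of your own. Each camera call takes 0.05 s, during which the arm holds its last target. There are 200 camera calls.

## Working session

There is one attempt and no reset: what is moved stays moved. The work goes in short steps, Python scripts to look and compute and a tool call to move; the robot and the scene stay as the last step left them, time stands still between calls to the robot, and variables do not carry over. Pictures are saved under pics/ and viewed, about 8 in all and at most 12, crops included, and the job is handed in when it is done.

Besides the shell and the picture viewer there is one more tool, called as name(argument=value, ...), one argument or row to a line, values as JSON. apply_moves: Moves the arm, as the interface text tells. Its arguments: {"type":"object","properties":{"series":{"type":"array","items":{"type":"object","properties":{"x":{"type":"number"},"y":{"type":"number"},"z":{"type":"number"},"wx":{"type":"number"},"wy":{"type":"number"},"wz":{"type":"number"},"fingers":{"type":"number"}}}},"force":{"type":"number"}},"required":["series"]}

```bash
ls; mkdir -p pics; python3 - <<'E'
from plant import *
import cv2,numpy as np
print(get_state())
for n in ("side","top"):
    p,d=snapshot(n); cv2.imwrite(f"pics/{n}0.png",p[:,:,::-1]); np.save(f"pics/{n}0.npy",d); np.save(f"pics/{n}0p.npy",p)
    m=camera_model(n); print(n,m)
E
```

```text
pics
{'clock': 0.0, 'q': array([ 1.27180346,  0.68999729, -0.19451004,  1.56631202,  0.1573242 ,
        0.90250339, -0.21510848]), 'qd': array([-1.38731075e-03,  1.96021270e-04,  1.38370278e-04,  1.92581689e-03,
       -1.50449798e-03, -9.70627511e-05,  1.59505548e-03]), 'joint_torque': array([-2.77514282e-04, -5.27573812e+01, -1.26680262e+00, -1.53428113e+01,
       -5.26215706e-02,  6.72394177e-03,  1.76519238e-04]), 'tool_pos': array([ 0.20390256, -0.59010091,  0.21311021]), 'eef_rot': array([ 8.14482097e-01, -5.80187969e-01, -7.85122095e-04, -4.66106656e-04]), 'contact_force': array([-0.29885255,  0.22442853, -0.97131859]), 'moment': array([0.02228591, 0.01388493, 0.01677091]), 'opening': 0.9984355993361606}
side {'camera_matrix': array([[485.71191787,   0.        , 313.27867271],
       [  0.        , 485.71191787, 194.42556763],
       [  0.        ,   0.        ,   1.        ]]), 'world_from_camera': array([[ 0.99750519,  0.03754163, -0.05978319,  0.46137706],
       [-0.06897223,  0.69873444, -0.71204846, -0.71410648],
       [ 0.01504111,  0.71439541,  0.69958056,  0.88834977],
       [ 0.        ,  0.        ,  0.        ,  1.        ]])}
top {'camera_matrix': array([[421.30954632,   0.        , 313.02444944],
       [  0.        , 421.30954632, 201.26440124],
       [  0.        ,   0.        ,   1.        ]]), 'world_from_camera': array([[-0.02857996,  0.99435354, -0.10219699,  0.40472513],
       [-0.9994294 , -0.02658439,  0.0208359 ,  0.08537802],
       [ 0.01800141,  0.10273417,  0.99454595,  1.05668562],
       [ 0.        ,  0.        ,  0.        ,  1.        ]])}
```

View pics/side0.png

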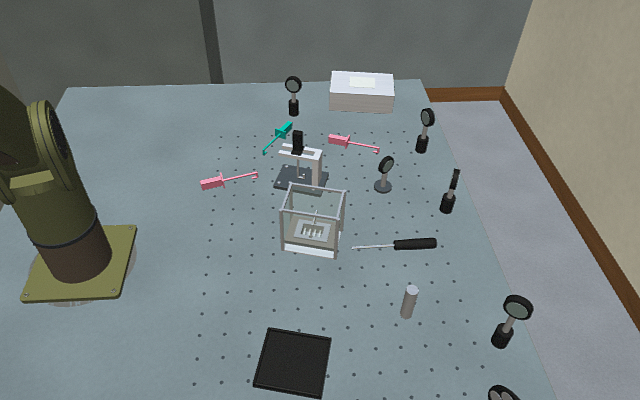

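View pics/top0.png

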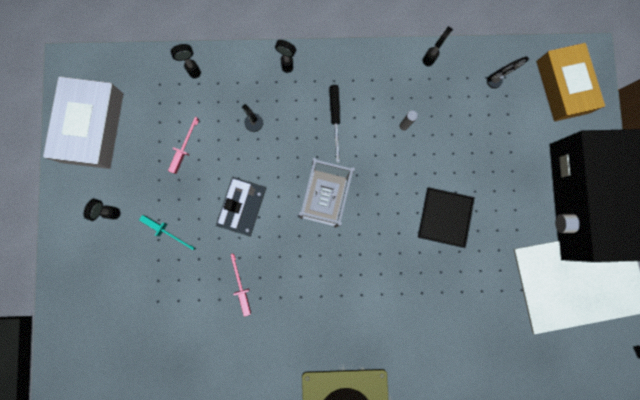

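Side view: the black-grip rod hangs on the stand with light arms at (297,142). The pink rods (230,180) and (353,144) and the turquoise one (278,137) lie on the table, so they are decoys. The well is at (313,220), the tray at (293,362), the post at (409,302) and the driver at (400,245). The enlarged crop should confirm the rod.

```bash
python3 - <<'E'
import cv2,numpy as np
s=cv2.imread("pics/side0.png");t=cv2.imread("pics/top0.png")
a=cv2.resize(s[115:265,255:355],(400,600),interpolation=cv2.INTER_CUBIC)
b=cv2.resize(t[150:250,290:370],(400,500)[:2],interpolation=cv2.INTER_CUBIC)[:300]
b=cv2.resize(t[150:240,290:360],(400,300)) 
b=cv2.resize(t[155:230,285:385],(400,300),interpolation=cv2.INTER_CUBIC)
c=cv2.resize(t[170:245,195:295],(400,300),interpolation=cv2.INTER_CUBIC)
cv2.imwrite("pics/crop1.png",np.hstack([a,np.vstack([b,c])]))
E
```

```text
(no output)
```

View pics/crop1.png

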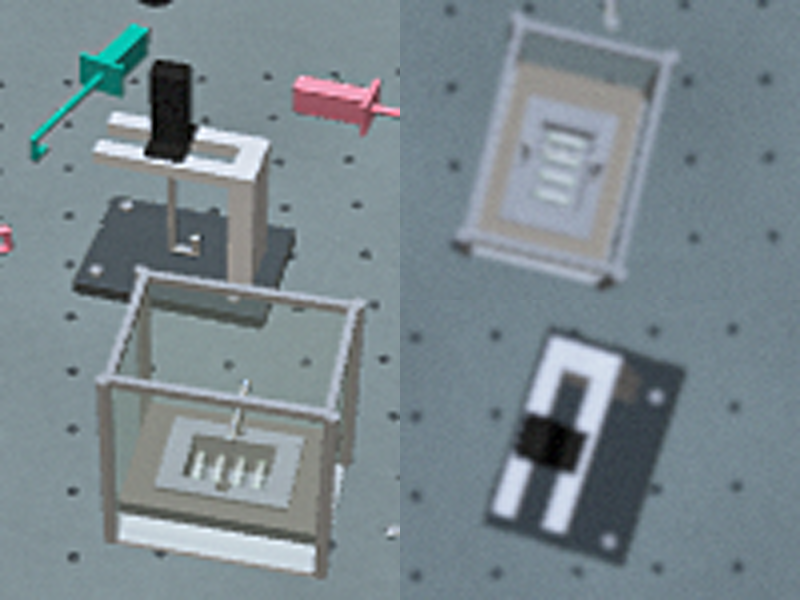

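The crop confirms the black rod: it is upright in the stand's gap with its hook turned towards the column. The well holds the basket, and the bail stands up in it. Next I measure.

```bash
cat > h.py <<'E'
from plant import *
import cv2,numpy as np
from scipy.spatial.transform import Rotation as R
def ray(m,u,v):
    K=m["camera_matrix"];T=m["world_from_camera"]
    d=T[:3,:3]@np.array([(u-K[0,2])/K[0,0],-(v-K[1,2])/K[1,1],-1.]); return T[:3,3],d
def onz(m,u,v,z):
    o,d=ray(m,u,v); return o+d*(z-o[2])/d[2]
def cloud(m,D):
    K=m["camera_matrix"];T=m["world_from_camera"];v,u=np.mgrid[:D.shape[0],:D.shape[1]]
    P=np.stack([(u-K[0,2])/K[0,0]*D,-(v-K[1,2])/K[1,1]*D,-D],-1); return P@T[:3,:3].T+T[:3,3]
def rect(P):
    (c,s,a)=cv2.minAreaRect((P[:,:2]*1000).astype(np.float32)); return np.round(c,1),np.round(s,1),round(a,1)
def yawof(q=None):
    X=R.from_quat(get_state()["eef_rot"] if q is None else q).as_matrix(); return X
E
python3 - <<'E'
from h import *
np.set_printoptions(precision=4,suppress=True)
m=camera_model("top")
def pt(cx,cy,u0,v0,z): return onz(m,u0+cx/4-.5+.125,v0+cy/4-.5+.125,z)
W=np.array([pt(*c,285,155,.138) for c in [(519,-0+20),(672,56),(614,278),(464,243)]-np.array([400,0])]); print("well",W,W.mean(0),np.linalg.norm(np.diff(W,axis=0),axis=1))
D=np.load("pics/top0.npy");C=cloud(m,D);p=np.load("pics/top0p.npy").astype(int)
hsv=cv2.cvtColor(p.astype(np.uint8),cv2.COLOR_RGB2HSV)
roi=np.zeros(D.shape,bool);roi[170:245,205:275]=1
for n,msk,z in [("grip top",roi&(C[...,2]>.150),.164),("arms",roi&(hsv[...,2]>190)&(C[...,2]>.09)&(C[...,2]<.12),.105)]:
    P=C[msk];print(n,len(P),P.mean(0),rect(P),np.percentile(P[:,2],[5,50,95]))
roi[:]=0;roi[180:255,410:480]=1
msk=roi&(hsv[...,2]<60);k=cv2.minAreaRect(np.argwhere(msk)[:,::-1].astype(np.float32));print(k)
c=[onz(m,*q,.012) for q in cv2.boxPoints(k)];print("tray",np.mean(c,0),c,C[msk].mean(0))
for n,b in dict(post=(108,132,398,420),mount=(100,135,238,265)).items():
    q=C[b[0]:b[1],b[2]:b[3]].reshape(-1,3);q=q[q[:,2]>.03];print(n,q.mean(0),q.max(0),q.min(0))
# bail in well: points above z .06 within well
m2=camera_model("side");D2=np.load("pics/side0.npy");C2=cloud(m2,D2)
for nm,CC in(("top",C),("side",C2)):
    c0=W.mean(0);q=CC.reshape(-1,3);q=q[(abs(q[:,0]-c0[0])<.035)&(abs(q[:,1]-c0[1])<.026)&(q[:,2]>.045)&(q[:,2]<.12)];print(nm,len(q),q)
E
```

```text
well [[ 0.5917  0.0605  0.138 ]
 [ 0.5694 -0.0236  0.138 ]
 [ 0.4475  0.0128  0.138 ]
 [ 0.4689  0.0941  0.138 ]] [0.5194 0.0359 0.138 ] [0.087  0.1272 0.0841]
grip top 119 [0.479  0.2158 0.3272] (array([457.8, 167.1]), array([193.5,  24.4]), 64.2) [0.1553 0.1629 1.0567]
arms 388 [0.5105 0.2411 0.1041] (array([503.3, 244.7]), array([ 41.1, 104.5]), 70.9) [0.1012 0.1041 0.1066]
((445.8846130371094, 217.07691955566406), (48.440677642822266, 51.186302185058594), 11.309932708740234)
tray [ 0.4639 -0.2673  0.012 ] [array([ 0.415 , -0.1923,  0.012 ]), array([ 0.5399, -0.2244,  0.012 ]), array([ 0.5127, -0.343 ,  0.012 ]), array([ 0.3882, -0.3094,  0.012 ])] [ 0.4637 -0.2674  0.011 ]
post [ 0.6954 -0.1702  0.0854] [0.7137 0.0854 1.0567] [ 0.4047 -0.1877  0.0304]
mount [0.7044 0.2032 0.1262] [0.7388 0.2265 1.0567] [0.4047 0.0854 0.0319]
top 47 [[0.5313 0.0549 0.0799]
 [0.531  0.0526 0.082 ]
 [0.5294 0.0572 0.0769]
 [0.5287 0.055  0.0817]
 [0.5286 0.0527 0.0823]
 [0.5283 0.0504 0.0838]
 [0.5287 0.0479 0.0806]
 [0.5283 0.0457 0.083 ]
 [0.5286 0.0433 0.0805]
 [0.5284 0.0569 0.0659]
 [0.5277 0.0
[... 328 characters left out ...]
5233 0.0295 0.0825]
 [0.523  0.0273 0.084 ]
 [0.5228 0.025  0.0853]
 [0.5253 0.0567 0.0519]
 [0.5215 0.0293 0.0772]
 [0.5206 0.0274 0.0848]
 [0.5208 0.0249 0.0822]
 [0.5205 0.0227 0.0847]
 [0.5207 0.0202 0.0824]
 [0.5205 0.018  0.083 ]
 [0.5205 0.0156 0.0826]
 [0.5237 0.0566 0.0451]
 [0.5185 0.0203 0.0813]
 [0.5183 0.018  0.082 ]
 [0.5184 0.0156 0.0811]
 [0.5181 0.0134 0.083 ]
 [0.5181 0.011  0.0821]
 [0.5168 0.0152 0.0742]
 [0.516  0.0133 0.0806]
 [0.5153 0.0147 0.0665]
 [0.5151 0.0124 0.068 ]
 [0.5142 0.0139 0.0549]
 [0.5125 0.016  0.0485]]
side 6 [[0.5329 0.0544 0.0829]
 [0.5327 0.0517 0.0825]
 [0.5301 0.0476 0.0836]
 [0.5324 0.0475 0.0835]
 [0.5297 0.0421 0.0861]
 [0.5323 0.0454 0.0824]]
```

```bash
cat >> h.py <<'E'
def plan(pos,yaw=None,n=None,vmax=.06,tilt0=True):
    """rows (rounded) from measured pose to tool-down pose with tool x at world yaw"""
    s=get_state();p=np.array(s["tool_pos"]);X=R.from_quat(s["eef_rot"])
    x=X.as_matrix()[:,0]
    if yaw is None: yaw=np.arctan2(x[1],x[0])
    c,sn=np.cos(yaw),np.sin(yaw)
    G=R.from_matrix(np.array([[c,sn,0],[sn,-c,0],[0,0,-1]]))
    pos=np.array(pos)
    w=(X.inv()*G).as_rotvec()
    n=n or int(max(np.ceil(np.linalg.norm(pos-p)/vmax),np.ceil(np.linalg.norm(w)/.17),1))
    A=X
    for i in range(n):
        d=A.inv().apply((pos-p)/n)/.8; t=w/n/np.pi
        print("{"+", ".join(f'"{k}": {v:.4f}' for k,v in zip(["x","y","z","wx","wy","wz"],[*d,*t]) if abs(v)>=.0001)+"}")
        A=A*R.from_rotvec(w/n)
E
python3 - <<'E'
from h import *
np.set_printoptions(precision=4,suppress=True)
m=camera_model("top");D=np.load("pics/top0.npy");C=cloud(m,D)
roi=np.zeros(D.shape,bool);roi[170:245,205:275]=1
P=C[roi&(C[...,2]>.150)&(C[...,2]<.18)];print(len(P),P.mean(0),rect(P))
P=C[roi&(C[...,2]>.1065)&(C[...,2]<.115)];print(len(P),P.mean(0))
p=np.load("pics/top0p.npy");roi2=roi&(p.max(-1)<50)&(C[...,2]>.12);P=C[roi2];print(len(P),rect(P))
plan([.48,-.2,.29],-.4)
E
```

```text
97 [0.4959 0.2454 0.1618] (array([496.3, 246.3]), array([16. , 23.7]), 71.8)
86 [0.499  0.237  0.1081]
113 (array([495.9, 246.3]), array([16.3, 23.2]), 72.1)
{"x": -0.0387, "y": -0.0539, "z": -0.0106, "wz": -0.0296}
{"x": -0.0335, "y": -0.0573, "z": -0.0106, "wz": -0.0296}
{"x": -0.0280, "y": -0.0602, "z": -0.0106, "wz": -0.0296}
{"x": -0.0223, "y": -0.0625, "z": -0.0106, "wz": -0.0296}
{"x": -0.0164, "y": -0.0643, "z": -0.0106, "wz": -0.0296}
{"x": -0.0104, "y": -0.0656, "z": -0.0107, "wz": -0.0296}
{"x": -0.0042, "y": -0.0662, "z": -0.0107, "wz": -0.0296}
{"x": 0.0020, "y": -0.0664, "z": -0.0107, "wz": -0.0296}
{"x": 0.0081, "y": -0.0659, "z": -0.0107, "wz": -0.0296}
```

apply_moves(
  series=[
    {"x":-0.0387,"y":-0.0539,"z":-0.0106,"wz":-0.0296},
    {"x":-0.0335,"y":-0.0573,"z":-0.0106,"wz":-0.0296},
    {"x":-0.028,"y":-0.06,"z":-0.0106,"wz":-0.0296},
    {"x":-0.0223,"y":-0.0625,"z":-0.0106,"wz":-0.0296},
    {"x":-0.0164,"y":-0.0643,"z":-0.0106,"wz":-0.0296},
    {"x":-0.0104,"y":-0.0656,"z":-0.0107,"wz":-0.0296},
    {"x":-0.0042,"y":-0.0662,"z":-0.0107,"wz":-0.0296},
    {"x":0.002,"y":-0.0664,"z":-0.0107,"wz":-0.0296},
  ],
)

```text
schema error: expected keys x, y, z, wx, wy, wz, fingers
```

```bash
python3 - <<'E'
from h import *
s=get_state();print(s["tool_pos"],s["q"],s["clock"])
plan([.49,.24,.29],1.25)
E
```

```text
[ 0.20393005 -0.59014697  0.21320324] [ 1.27182842  0.68988606 -0.19455041  1.56622719  0.15731196  0.90252964
 -0.21510654] 0.1
{"x": -0.0576, "y": -0.0451, "z": -0.0063, "wz": -0.0528}
{"x": -0.0494, "y": -0.0540, "z": -0.0063, "wz": -0.0528}
{"x": -0.0398, "y": -0.0614, "z": -0.0063, "wz": -0.0528}
{"x": -0.0291, "y": -0.0672, "z": -0.0063, "wz": -0.0528}
{"x": -0.0176, "y": -0.0710, "z": -0.0064, "wz": -0.0528}
{"x": -0.0056, "y": -0.0730, "z": -0.0064, "wz": -0.0528}
{"x": 0.0065, "y": -0.0729, "z": -0.0064, "wz": -0.0528}
{"x": 0.0184, "y": -0.0708, "z": -0.0064, "wz": -0.0528}
{"x": 0.0299, "y": -0.0668, "z": -0.0064, "wz": -0.0528}
{"x": 0.0405, "y": -0.0609, "z": -0.0064, "wz": -0.0528}
{"x": 0.0500, "y": -0.0534, "z": -0.0064, "wz": -0.0528}
{"x": 0.0581, "y": -0.0444, "z": -0.0064, "wz": -0.0528}
{"x": 0.0647, "y": -0.0342, "z": -0.0064, "wz": -0.0528}
{"x": 0.0694, "y": -0.0231, "z": -0.0064, "wz": -0.0528}
{"x": 0.0723, "y": -0.0113, "z": -0.0064, "wz": -0.0528}
```

All keys are needed in each row.

apply_moves(
  series=[
    {"x":-0.0387,"y":-0.0539,"z":-0.0106,"wx":0,"wy":0,"wz":-0.0296,"fingers":1},
    {"x":-0.0335,"y":-0.0573,"z":-0.0106,"wx":0,"wy":0,"wz":-0.0296,"fingers":1},
    {"x":-0.028,"y":-0.06,"z":-0.0106,"wx":0,"wy":0,"wz":-0.0296,"fingers":1},
    {"x":-0.0223,"y":-0.0625,"z":-0.0106,"wx":0,"wy":0,"wz":-0.0296,"fingers":1},
    {"x":-0.0164,"y":-0.0643,"z":-0.0106,"wx":0,"wy":0,"wz":-0.0296,"fingers":1},
    {"x":-0.0104,"y":-0.0656,"z":-0.0107,"wx":0,"wy":0,"wz":-0.0296,"fingers":1},
    {"x":-0.0042,"y":-0.0662,"z":-0.0107,"wx":0,"wy":0,"wz":-0.0296,"fingers":1},
    {"x":0.002,"y":-0.0664,"z":-0.0107,"wx":0,"wy":0,"wz":-0.0296,"fingers":1},
  ],
)

```text
clock: 1.1
tool_pos: [0.4492, -0.2349, 0.2795]
eef_rot: [0.971, -0.238, -0.003, -0.001]
contact_force: [1.1, -0.1, -0.1]
opening: 1.0
```

```bash
sed -i 's/print("{"+.*/print("{"+", ".join(f\x27"{k}": {v:.4f}\x27 for k,v in zip(["x","y","z","wx","wy","wz"],[*d,*t]))+"}")/' h.py; python3 - <<'E'
from h import *
s=get_state();print(s["tool_pos"],s["q"],s["clock"])
plan([.49,.24,.29],1.25)
E
```

```text
[ 0.44918068 -0.23488288  0.27952958] [ 0.67296956  0.4744509  -0.4326907   1.81354296  0.24290489  0.91317672
 -0.34884102] 1.1
{"x": -0.0208, "y": -0.0500, "z": -0.0011, "wx": -0.0002, "wy": 0.0002, "wz": -0.0501}
{"x": -0.0127, "y": -0.0526, "z": -0.0011, "wx": -0.0002, "wy": 0.0002, "wz": -0.0501}
{"x": -0.0043, "y": -0.0540, "z": -0.0011, "wx": -0.0002, "wy": 0.0002, "wz": -0.0501}
{"x": 0.0042, "y": -0.0540, "z": -0.0011, "wx": -0.0002, "wy": 0.0002, "wz": -0.0501}
{"x": 0.0126, "y": -0.0527, "z": -0.0012, "wx": -0.0002, "wy": 0.0002, "wz": -0.0501}
{"x": 0.0207, "y": -0.0501, "z": -0.0012, "wx": -0.0002, "wy": 0.0002, "wz": -0.0501}
{"x": 0.0283, "y": -0.0462, "z": -0.0012, "wx": -0.0002, "wy": 0.0002, "wz": -0.0501}
{"x": 0.0352, "y": -0.0412, "z": -0.0012, "wx": -0.0002, "wy": 0.0002, "wz": -0.0501}
{"x": 0.0412, "y": -0.0352, "z": -0.0012, "wx": -0.0002, "wy": 0.0002, "wz": -0.0501}
{"x": 0.0462, "y": -0.0283, "z": -0.0012, "wx": -0.0002, "wy": 0.0002, "wz": -0.0501}
{"x": 0.0500, "y": -0.0207, "z": -0.0012, "wx": -0.0002, "wy": 0.0002, "wz": -0.0501}
```

apply_moves(
  series=[
    {"x":-0.021,"y":-0.05,"z":-0.001,"wx":0,"wy":0,"wz":-0.05,"fingers":0.3},
    {"x":-0.013,"y":-0.0526,"z":-0.001,"wx":0,"wy":0,"wz":-0.05,"fingers":0.3},
    {"x":-0.0043,"y":-0.054,"z":-0.001,"wx":0,"wy":0,"wz":-0.05,"fingers":0.3},
    {"x":0.0042,"y":-0.054,"z":-0.001,"wx":0,"wy":0,"wz":-0.05,"fingers":0.3},
    {"x":0.0126,"y":-0.0527,"z":-0.001,"wx":0,"wy":0,"wz":-0.05,"fingers":0.3},
    {"x":0.0207,"y":-0.05,"z":-0.001,"wx":0,"wy":0,"wz":-0.05,"fingers":0.3},
    {"x":0.0283,"y":-0.0462,"z":-0.001,"wx":0,"wy":0,"wz":-0.05,"fingers":0.3},
    {"x":0.0352,"y":-0.0412,"z":-0.001,"wx":0,"wy":0,"wz":-0.05,"fingers":0.3},
  ],
)

```text
clock: 2.1
tool_pos: [0.4731, 0.1223, 0.2863]
eef_rot: [0.917, 0.398, -0.002, -0.002]
contact_force: [1.0, 0.4, 0.2]
opening: 0.653
```

```bash
python3 - <<'E'
from h import *
s=get_state();print(s["tool_pos"],s["q"],s["clock"])
plan([.496,.246,.26],1.25)
E
```

```text
[0.47306256 0.122287   0.28628029] [ 0.17918981  0.50983604 -0.81530924  1.84269453  0.43490843  0.98303265
 -0.00250441] 2.1
{"x": 0.0442, "y": -0.0281, "z": 0.0110, "wx": -0.0007, "wy": 0.0002, "wz": -0.0457}
{"x": 0.0478, "y": -0.0216, "z": 0.0110, "wx": -0.0007, "wy": 0.0002, "wz": -0.0457}
{"x": 0.0504, "y": -0.0145, "z": 0.0109, "wx": -0.0007, "wy": 0.0002, "wz": -0.0457}
```

apply_moves(
  series=[
    {"x":0.0442,"y":-0.028,"z":0.01,"wx":0,"wy":0,"wz":-0.0457,"fingers":0.3},
    {"x":0.0478,"y":-0.0216,"z":0.01,"wx":0,"wy":0,"wz":-0.0457,"fingers":0.3},
    {"x":0.0504,"y":-0.0145,"z":0.011,"wx":0,"wy":0,"wz":-0.0457,"fingers":0.3},
    {"x":0,"y":0,"z":0,"wx":0,"wy":0,"wz":0,"fingers":0.3},
  ],
)

```text
clock: 2.6
tool_pos: [0.4946, 0.2528, 0.2598]
eef_rot: [0.805, 0.593, -0.002, -0.003]
contact_force: [0.1, 0.2, 1.1]
opening: 0.652
```

```bash
python3 - <<'E'
from h import *
np.set_printoptions(precision=4,suppress=True)
s=get_state();print(s["tool_pos"],s["q"],s["clock"])
m=camera_model("wrist");p,D=snapshot("wrist");cv2.imwrite("pics/w1.png",p[:,:,::-1]);np.save("pics/w1.npy",D)
C=cloud(m,D);k=(C[...,2]>.155)&(C[...,2]<.17)&(p.max(-1)<70)&(np.hypot(C[...,0]-.496,C[...,1]-.246)<.03)
P=C[k];print(len(P),P.mean(0),rect(P))
k=(C[...,2]>.098)&(C[...,2]<.112)&(p.min(-1)>150)&(np.hypot(C[...,0]-.5,C[...,1]-.246)<.09);P=C[k];print(len(P),rect(P))
plan([.496,.246,.26],1.25)
E
```

```text
[0.4946 0.2528 0.2598] [-0.0463  0.6637 -0.8837  1.6946  0.5664  1.0653  0.1575] 2.6
352 [0.4981 0.2471 0.1635] (array([498.9, 246.9]), array([15., 24.]), 72.5)
1543 (array([505.8, 243.7]), array([ 42.1, 105.3]), 71.2)
{"x": -0.0049, "y": 0.0029, "z": -0.0002, "wx": -0.0024, "wy": 0.0006, "wz": 0.0051}
```

View pics/w1.png

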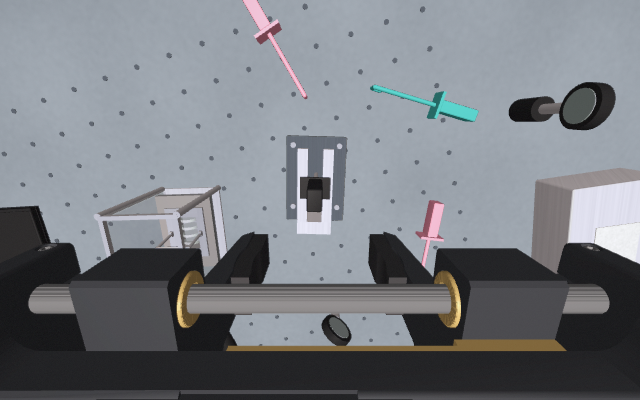

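```bash
python3 - <<'E'
from h import *
plan([.4975,.2466,.20],1.258)
E
```

```text
{"x": -0.0018, "y": 0.0025, "z": 0.0374, "wx": -0.0012, "wy": 0.0003, "wz": 0.0013}
{"x": -0.0018, "y": 0.0024, "z": 0.0374, "wx": -0.0012, "wy": 0.0003, "wz": 0.0013}
```

apply_moves(
  series=[
    {"x":-0.002,"y":0.0025,"z":0.037,"wx":-0.0012,"wy":0,"wz":0.0013,"fingers":0.3},
    {"x":-0.002,"y":0.0025,"z":0.037,"wx":-0.0012,"wy":0,"wz":0.0013,"fingers":0.3},
    {"x":0,"y":0,"z":0,"wx":0,"wy":0,"wz":0,"fingers":0.3},
  ],
)

```text
clock: 3.02
tool_pos: [0.4985, 0.2409, 0.1997]
eef_rot: [0.811, 0.585, -0.002, 0.003]
contact_force: [0.4, 0.4, 0.5]
opening: 0.647
```

```bash
python3 - <<'E'
from h import *
plan([.4975,.2466,.119],1.258,n=3)
E
```

```text
{"x": 0.0023, "y": -0.0012, "z": 0.0336, "wx": 0.0003, "wy": 0.0006, "wz": -0.0009}
{"x": 0.0022, "y": -0.0012, "z": 0.0336, "wx": 0.0003, "wy": 0.0006, "wz": -0.0009}
{"x": 0.0022, "y": -0.0012, "z": 0.0336, "wx": 0.0003, "wy": 0.0006, "wz": -0.0009}
```

apply_moves(
  series=[
    {"x":0.0023,"y":-0.0012,"z":0.0336,"wx":0,"wy":0.0006,"wz":-0.0009,"fingers":0.3},
    {"x":0.0022,"y":-0.0012,"z":0.0336,"wx":0,"wy":0.0006,"wz":-0.0009,"fingers":0.3},
    {"x":0.0022,"y":-0.0012,"z":0.032,"wx":0,"wy":0.0006,"wz":-0.0009,"fingers":0.3},
    {"x":0,"y":0,"z":0,"wx":0,"wy":0,"wz":0,"fingers":0.3},
  ],
)

```text
clock: 3.52
tool_pos: [0.5018, 0.2442, 0.124]
eef_rot: [0.811, 0.585, 0.004, 0.003]
contact_force: [1.0, 0.0, -0.4]
opening: 0.647
```

```bash
python3 - <<'E'
from h import *
plan([.4975,.2466,.119],1.258,n=1)
E
```

```text
{"x": 0.0011, "y": -0.0061, "z": 0.0062, "wx": 0.0031, "wy": -0.0010, "wz": -0.0028}
```

apply_moves(
  series=[
    {"x":0.0011,"y":-0.005,"z":0.006,"wx":0.003,"wy":-0.001,"wz":-0.0028,"fingers":0.3},
    {"x":0,"y":0,"z":0,"wx":0,"wy":0,"wz":0,"fingers":0.3},
  ],
)

```text
clock: 3.78
tool_pos: [0.4998, 0.2468, 0.1218]
eef_rot: [0.809, 0.588, 0.002, 0.0]
contact_force: [-0.6, -0.0, -0.6]
opening: 0.65
```

```bash
python3 - <<'E'
from h import *
plan([.4975,.2466,.119],1.258,n=1)
E
```

```text
{"x": -0.0011, "y": -0.0026, "z": 0.0035, "wx": 0.0009, "wy": -0.0009, "wz": -0.0004}
```

apply_moves(
  force=40,
  series=[
    {"x":-0.001,"y":-0.002,"z":0.003,"wx":0,"wy":0,"wz":0,"fingers":-0.3},
    {"x":0,"y":0,"z":0,"wx":0,"wy":0,"wz":0,"fingers":-0.8},
    {"x":0,"y":0,"z":0,"wx":0,"wy":0,"wz":0,"fingers":-0.8},
    {"x":0,"y":0,"z":0,"wx":0,"wy":0,"wz":0,"fingers":-0.8},
  ],
)

```text
clock: 4.28
tool_pos: [0.4987, 0.247, 0.1208]
eef_rot: [0.809, 0.588, 0.003, 0.001]
contact_force: [-0.6, -0.3, 0.5]
opening: 0.22
```

```bash
python3 - <<'E'
from h import *
s=get_state();x=R.from_quat(s["eef_rot"]).as_matrix();print(s["tool_pos"],np.arctan2(x[1,0],x[0,0]),x[:,2],s["opening"],s["contact_force"])
E
```

```text
[0.49867595 0.24699527 0.12084766] 1.2562860171961694 [ 0.0057703   0.00290288 -0.99997914] 0.21980210927995603 [-0.56977852 -0.31715608  0.49912105]
```

apply_moves(
  series=[
    {"x":0,"y":0,"z":0,"wx":0,"wy":0,"wz":0,"fingers":-0.8},
    {"x":0,"y":0,"z":0,"wx":0,"wy":0,"wz":0,"fingers":-0.8},
    {"x":0,"y":0,"z":-0.025,"wx":0,"wy":0,"wz":0,"fingers":-0.8},
    {"x":0,"y":0,"z":-0.05,"wx":0,"wy":0,"wz":0,"fingers":-0.8},
    {"x":0,"y":0,"z":-0.05,"wx":0,"wy":0,"wz":0,"fingers":-0.8},
    {"x":0,"y":0,"z":-0.05,"wx":0,"wy":0,"wz":0,"fingers":-0.8},
    {"x":0,"y":0,"z":-0.01,"wx":0,"wy":0,"wz":0,"fingers":-0.8},
    {"x":0,"y":0,"z":0,"wx":0,"wy":0,"wz":0,"fingers":-0.8},
  ],
)

```text
clock: 5.28
tool_pos: [0.4964, 0.2447, 0.27]
eef_rot: [0.809, 0.588, -0.0, 0.001]
contact_force: [-0.0, 0.7, -0.7]
opening: 0.178
```

```bash
python3 - <<'E'
from h import *
s=get_state();print(s["tool_pos"],s["q"],s["opening"])
p,D=snapshot("side");cv2.imwrite("pics/s1.png",p[:,:,::-1]);np.save("pics/s1.npy",D)
cv2.imwrite("pics/s1c.png",cv2.resize(p[40:260,220:380,::-1],(435,600),interpolation=cv2.INTER_CUBIC))
E
```

```text
[0.49641576 0.24472078 0.26996968] [-0.03277417  0.64544653 -0.88461669  1.6914605   0.5579765   1.07752563
  0.16313905] 0.17772051587584403
```

View pics/s1c.png

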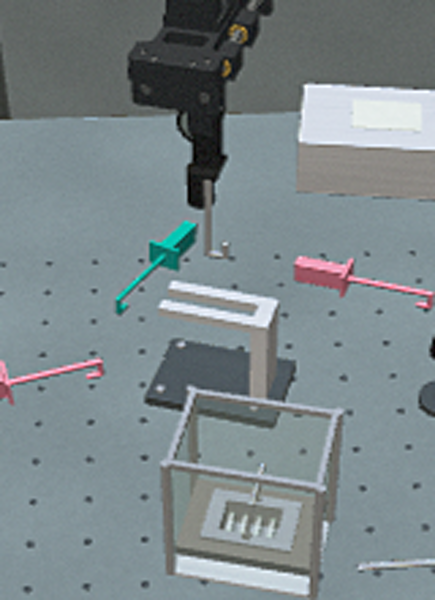

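```bash
python3 - <<'E'
from h import *
np.set_printoptions(precision=4,suppress=True)
m=camera_model("side");D=np.load("pics/s1.npy");C=cloud(m,D);k=np.zeros(D.shape,bool);k[100:138,288:310]=1
s=get_state();t=s["tool_pos"]
P=C[k&(np.hypot(C[...,0]-t[0],C[...,1]-t[1])<.04)&(C[...,2]>.15)&(C[...,2]<.25)];P=P[P[:,2].argsort()];print(len(P));print(P[::max(1,len(P)//25)])
print(onz(m,220+210/2.72,40+253/2.727,.161))
T=np.array([[.531,.0549],[.5285,.05],[.5284,.0433],[.5260,.0411],[.5258,.0364],[.5235,.0341],[.5229,.032],[.523,.0273],[.5206,.0249],[.5205,.0202],[.5184,.018],[.5183,.0156],[.5181,.011]])
print(np.polyfit(T[:,1],T[:,0],1),T.mean(0))
plan([.4995,.0408,.27],1.293)
E
```

```text
100
[[0.5056 0.2387 0.1613]
 [0.5128 0.235  0.1638]
 [0.5056 0.2378 0.165 ]
 [0.496  0.2417 0.1655]
 [0.5103 0.2353 0.1667]
 [0.496  0.2413 0.1688]
 [0.5129 0.2368 0.1745]
 [0.4958 0.2348 0.1767]
 [0.5104 0.2361 0.1782]
 [0.4961 0.2405 0.1815]
 [0.4987 0.2433 0.1852]
 [0.4987 0.2425 0.1888]
 [0.4986 0.2392 0.1941]
 [0.494  0.2432 0.1973]
 [0.4939 0.2416 0.2014]
 [0.4964 0.2417 0.207 ]
 [0.4962 0.2362 0.208 ]
 [0.494  0.2404 0.2138]
 [0.4964 0.2405 0.2165]
 [0.4942 0.2436 0.2201]
 [0.4964 0.2383 0.2237]
 [0.4991 0.2438 0.2283]
 [0.499  0.2412 0.2329]
 [0.499  0.242  0.2352]
 [0.4991 0.2418 0.2381]]
[0.499  0.2443 0.161 ]
[0.3087 0.5138] [0.5235 0.0314]
{"x": -0.0603, "y": 0.0206, "z": -0.0000, "wx": 0.0000, "wy": 0.0001, "wz": -0.0029}
{"x": -0.0605, "y": 0.0201, "z": -0.0000, "wx": 0.0000, "wy": 0.0001, "wz": -0.0029}
{"x": -0.0607, "y": 0.0195, "z": -0.0001, "wx": 0.0000, "wy": 0.0001, "wz": -0.0029}
{"x": -0.0608, "y": 0.0190, "z": -0.0001, "wx": 0.0000, "wy": 0.0001, "wz": -0.0029}
```

apply_moves(
  series=[
    {"x":-0.0603,"y":0.0206,"z":0,"wx":0,"wy":0,"wz":-0.003,"fingers":-0.8},
    {"x":-0.0605,"y":0.02,"z":0,"wx":0,"wy":0,"wz":-0.003,"fingers":-0.8},
    {"x":-0.0607,"y":0.0195,"z":0,"wx":0,"wy":0,"wz":-0.003,"fingers":-0.8},
    {"x":-0.0608,"y":0.019,"z":0,"wx":0,"wy":0,"wz":-0.003,"fingers":-0.8},
    {"x":0,"y":0,"z":0,"wx":0,"wy":0,"wz":0,"fingers":-0.8},
  ],
)

```text
clock: 5.95
tool_pos: [0.4958, 0.033, 0.2608]
eef_rot: [0.797, 0.605, -0.007, -0.003]
contact_force: [0.3, 0.4, -2.0]
opening: 0.179
```

```bash
python3 - <<'E'
from h import *
s=get_state();print(s["tool_pos"],s["q"],s["opening"])
plan([.4998,.040,.18],1.291,n=3)
E
```

```text
[0.49575072 0.03300884 0.26080556] [ 0.4139507   0.60030261 -0.94031197  1.84633711  0.56643906  1.00857114
  0.53076799] 0.17913191838565204
{"x": 0.0035, "y": 0.0013, "z": 0.0336, "wx": -0.0014, "wy": 0.0009, "wz": 0.0008}
{"x": 0.0034, "y": 0.0011, "z": 0.0336, "wx": -0.0014, "wy": 0.0009, "wz": 0.0008}
{"x": 0.0034, "y": 0.0010, "z": 0.0337, "wx": -0.0014, "wy": 0.0009, "wz": 0.0008}
```

Pose drifts by a few mm in fast rows, so I'll take the descent in smaller steps.

apply_moves(
  series=[
    {"x":0.0052,"y":0.0017,"z":0.01,"wx":-0.002,"wy":0.0015,"wz":0.001,"fingers":-0.8},
    {"x":0.005,"y":0.0017,"z":0.01,"wx":-0.002,"wy":0.0012,"wz":0.001,"fingers":-0.8},
    {"x":0,"y":0,"z":0,"wx":0,"wy":0,"wz":0,"fingers":-0.8},
  ],
)

```text
clock: 6.32
tool_pos: [0.4992, 0.0435, 0.2417]
eef_rot: [0.797, 0.604, -0.001, -0.002]
contact_force: [1.8, 0.7, -1.6]
opening: 0.177
```

```bash
python3 - <<'E'
from h import *
plan([.4998,.040,.19],1.291,n=3)
E
```

```text
{"x": -0.0014, "y": 0.0007, "z": 0.0215, "wx": -0.0005, "wy": -0.0002, "wz": 0.0005}
{"x": -0.0014, "y": 0.0007, "z": 0.0215, "wx": -0.0005, "wy": -0.0002, "wz": 0.0005}
{"x": -0.0014, "y": 0.0007, "z": 0.0215, "wx": -0.0005, "wy": -0.0002, "wz": 0.0005}
```

apply_moves(
  series=[
    {"x":-0.0014,"y":0.0007,"z":0.0215,"wx":-0.0005,"wy":0,"wz":0.0005,"fingers":-0.8},
    {"x":-0.0014,"y":0.0007,"z":0.0215,"wx":-0.0005,"wy":0,"wz":0.0005,"fingers":-0.8},
    {"x":-0.0014,"y":0.0007,"z":0.0215,"wx":-0.0005,"wy":0,"wz":0.0005,"fingers":-0.8},
    {"x":0,"y":0,"z":0,"wx":0,"wy":0,"wz":0,"fingers":-0.8},
  ],
)

```text
clock: 6.82
tool_pos: [0.5003, 0.0451, 0.1892]
eef_rot: [0.796, 0.605, 0.002, -0.001]
contact_force: [0.3, -0.6, -1.0]
opening: 0.18
```

```bash
python3 - <<'E'
from h import *
s=get_state();print(s["tool_pos"],s["contact_force"])
plan([.4998,.040,.164],1.291,n=2)
p,D=snapshot("side");cv2.imwrite("pics/s2.png",p[:,:,::-1]);np.save("pics/s2.npy",D)
a=cv2.resize(p[150:270,260:370,::-1],(550,600),interpolation=cv2.INTER_CUBIC);cv2.imwrite("pics/s2c.png",a)
E
```

```text
[0.50029982 0.04512095 0.18917171] [ 0.2868396  -0.61626914 -1.03220941]
{"x": -0.0032, "y": 0.0005, "z": 0.0157, "wx": 0.0003, "wy": -0.0007, "wz": 0.0014}
{"x": -0.0032, "y": 0.0006, "z": 0.0157, "wx": 0.0003, "wy": -0.0007, "wz": 0.0014}
```

View pics/s2c.png

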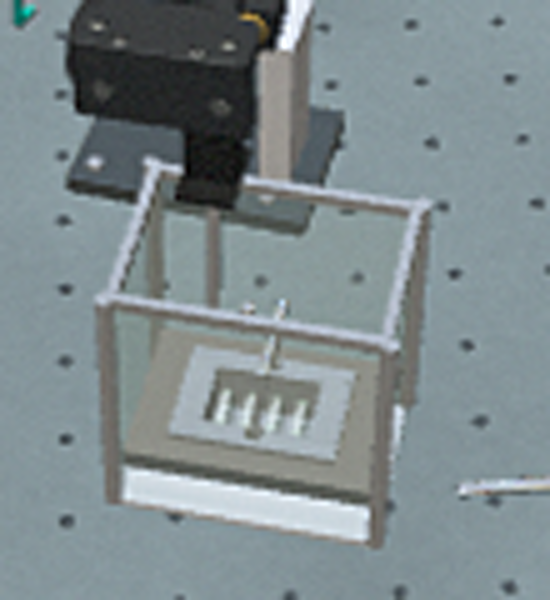

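The hook tip (248,310) is on the −x side of the bail crown (283,300), inside the well and clear of it. I'll lower it further.

apply_moves(
  series=[
    {"x":-0.004,"y":0.0005,"z":0.008,"wx":0,"wy":-0.0007,"wz":0.0014,"fingers":-0.8},
    {"x":-0.003,"y":0.0005,"z":0.008,"wx":0,"wy":-0.0007,"wz":0.0014,"fingers":-0.8},
    {"x":0,"y":0,"z":0.008,"wx":0,"wy":0,"wz":0,"fingers":-0.8},
    {"x":0,"y":0,"z":0.006,"wx":0,"wy":0,"wz":0,"fingers":-0.8},
    {"x":0,"y":0,"z":0,"wx":0,"wy":0,"wz":0,"fingers":-0.8},
  ],
)

```text
clock: 7.5
tool_pos: [0.5014, 0.0405, 0.1658]
eef_rot: [0.799, 0.601, 0.003, 0.002]
contact_force: [-0.3, -0.5, -1.9]
opening: 0.173
```

```bash
cat >> h.py <<'E'
def rel():
    "shank pos rel. to crown estimate in well axes (mm), hook height, forces"
    s=get_state();t=s["tool_pos"];M=R.from_quat(s["eef_rot"]).as_matrix()
    h=t+M[:,2]*(.0158+.09); e=np.array([.961,-.276]);f=np.array([.276,.961]);d=h[:2]-[.524,.033];F=s["contact_force"]
    print("hook rel x %.1f y %.1f mm z %.4f | F along x %.2f y %.2f z %.2f"%(d@e*1e3,d@f*1e3,h[2],F[:2]@e,F[:2]@f,F[2]),"yaw %.3f"%np.arctan2(M[1,0],M[0,0]),"tz",M[:2,2].round(4),"t",s["clock"])
    return s
E
python3 - <<'E'
from h import *
rel()
plan([.4998,.040,.164],1.291,n=1)
E
```

```text
hook rel x -23.2 y 1.2 mm z 0.0600 | F along x -0.11 y -0.60 z -1.92 yaw 1.291 tz [0.006  0.0005] t 7.5
{"x": -0.0012, "y": -0.0017, "z": 0.0023, "wx": 0.0018, "wy": -0.0007, "wz": -0.0002}
```

apply_moves(
  series=[
    {"x":-0.001,"y":0,"z":0.003,"wx":0.001,"wy":0,"wz":0,"fingers":-0.8},
    {"x":0,"y":0,"z":0.002,"wx":0,"wy":0,"wz":0,"fingers":-0.8},
    {"x":0,"y":0.005,"z":0,"wx":0,"wy":0,"wz":0,"fingers":-0.8},
    {"x":0,"y":0.005,"z":0,"wx":0,"wy":0,"wz":0,"fingers":-0.8},
    {"x":0,"y":0,"z":0,"wx":0,"wy":0,"wz":0,"fingers":-0.8},
  ],
)

```text
clock: 8.12
tool_pos: [0.51, 0.0375, 0.1619]
eef_rot: [0.799, 0.601, 0.002, 0.0]
contact_force: [-0.0, -0.2, -0.9]
opening: 0.176
```

```bash
python3 -c "
from h import *
rel()"
```

```text
hook rel x -14.3 y 0.7 mm z 0.0561 | F along x 0.04 y -0.24 z -0.87 yaw 1.290 tz [0.0039 0.0018] t 8.125
```

apply_moves(
  series=[
    {"x":0,"y":0.004,"z":0,"wx":0.0005,"wy":0,"wz":0,"fingers":-0.8},
    {"x":0,"y":0.003,"z":0,"wx":0.0005,"wy":0,"wz":0,"fingers":-0.8},
    {"x":0,"y":0,"z":0,"wx":0,"wy":0,"wz":0,"fingers":-0.8},
  ],
)

```text
clock: 8.5
tool_pos: [0.5159, 0.0358, 0.162]
eef_rot: [0.799, 0.601, 0.001, -0.001]
contact_force: [-0.3, -0.3, -1.4]
opening: 0.177
```

```bash
python3 -c "
from h import *
rel()
p,D=snapshot('side');cv2.imwrite('pics/s3.png',p[:,:,::-1])
cv2.imwrite('pics/s3c.png',cv2.resize(p[190:240,280:350,::-1],(700,500),interpolation=cv2.INTER_CUBIC))"
```

```text
hook rel x -8.6 y 0.8 mm z 0.0562 | F along x -0.21 y -0.37 z -1.35 yaw 1.290 tz [0.0008 0.0028] t 8.5
```

View pics/s3c.png

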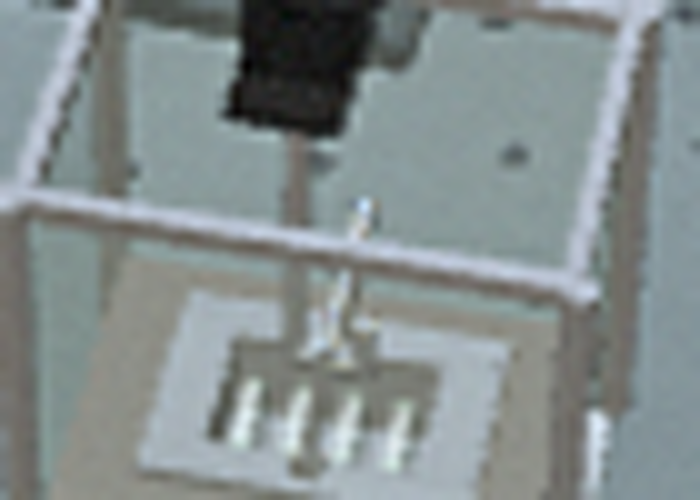

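The bail wire (345,270) lies between the shank (297,300) and the tip (365,320), so the crown is over the throat. I'll raise the hook slowly.

apply_moves(
  series=[
    {"x":0,"y":0,"z":-0.006,"wx":0,"wy":0,"wz":0,"fingers":-0.8},
    {"x":0,"y":0,"z":-0.006,"wx":0,"wy":0,"wz":0,"fingers":-0.8},
    {"x":0,"y":0,"z":-0.004,"wx":0,"wy":0,"wz":0,"fingers":-0.8},
    {"x":0,"y":0,"z":-0.003,"wx":0,"wy":0,"wz":0,"fingers":-0.8},
    {"x":0,"y":0,"z":0,"wx":0,"wy":0,"wz":0,"fingers":-0.8},
  ],
)

```text
clock: 9.18
tool_pos: [0.5158, 0.0359, 0.1787]
eef_rot: [0.799, 0.601, 0.001, -0.001]
contact_force: [0.9, -0.6, -1.3]
opening: 0.178
```

```bash
python3 -c "
from h import *
rel()"
```

```text
hook rel x -8.6 y 0.9 mm z 0.0729 | F along x 1.00 y -0.37 z -1.27 yaw 1.291 tz [0.0016 0.0027] t 9.175
```

apply_moves(
  series=[
    {"x":0,"y":0,"z":-0.0025,"wx":0,"wy":0,"wz":0,"fingers":-0.8},
    {"x":0,"y":0,"z":-0.0025,"wx":0,"wy":0,"wz":0,"fingers":-0.8},
    {"x":0,"y":0,"z":0,"wx":0,"wy":0,"wz":0,"fingers":-0.8},
  ],
)

```text
clock: 9.55
tool_pos: [0.5157, 0.0358, 0.1828]
eef_rot: [0.799, 0.601, 0.001, -0.001]
contact_force: [0.6, -0.4, -1.0]
opening: 0.178
```

```bash
python3 -c "
from h import *
rel()"
```

```text
hook rel x -8.7 y 0.7 mm z 0.0770 | F along x 0.69 y -0.24 z -0.96 yaw 1.291 tz [0.0012 0.0026] t 9.55
```

apply_moves(
  series=[
    {"x":0,"y":0,"z":-0.002,"wx":0,"wy":0,"wz":0,"fingers":-0.8},
    {"x":0,"y":0,"z":-0.002,"wx":0,"wy":0,"wz":0,"fingers":-0.8},
    {"x":0,"y":0,"z":0,"wx":0,"wy":0,"wz":0,"fingers":-0.8},
  ],
)

```text
clock: 9.93
tool_pos: [0.5142, 0.0351, 0.185]
eef_rot: [0.799, 0.601, -0.0, -0.001]
contact_force: [0.4, 0.1, -4.7]
opening: 0.175
```

```bash
python3 -c "
from h import *
rel()"
```

```text
hook rel x -10.2 y -0.6 mm z 0.0792 | F along x 0.35 y 0.17 z -4.66 yaw 1.291 tz [-0.0023  0.0016] t 9.925
```

apply_moves(
  series=[
    {"x":0,"y":0,"z":-0.0025,"wx":0,"wy":0,"wz":0,"fingers":-0.8},
    {"x":0,"y":0,"z":-0.004,"wx":0,"wy":0,"wz":0,"fingers":-0.8},
    {"x":0,"y":0,"z":-0.006,"wx":0,"wy":0,"wz":0,"fingers":-0.8},
    {"x":0,"y":0,"z":-0.006,"wx":0,"wy":0,"wz":0,"fingers":-0.8},
    {"x":0,"y":0,"z":0,"wx":0,"wy":0,"wz":0,"fingers":-0.8},
  ],
)

```text
clock: 10.55
tool_pos: [0.5139, 0.0351, 0.2006]
eef_rot: [0.799, 0.601, -0.001, -0.002]
contact_force: [-0.4, 0.5, -5.1]
opening: 0.177
```

```bash
python3 -c "
from h import *
rel();plan([.515,.0358,.22],1.291,n=3)"
```

```text
hook rel x -10.7 y -0.7 mm z 0.0948 | F along x -0.53 y 0.35 z -5.14 yaw 1.291 tz [-0.0031  0.0017] t 10.55
{"x": 0.0004, "y": 0.0003, "z": -0.0081, "wx": -0.0004, "wy": -0.0001, "wz": -0.0000}
{"x": 0.0004, "y": 0.0003, "z": -0.0081, "wx": -0.0004, "wy": -0.0001, "wz": -0.0000}
{"x": 0.0004, "y": 0.0004, "z": -0.0081, "wx": -0.0004, "wy": -0.0001, "wz": -0.0000}
```

apply_moves(
  series=[
    {"x":0,"y":0,"z":-0.01,"wx":0,"wy":0,"wz":0,"fingers":-0.8},
    {"x":0,"y":0,"z":-0.015,"wx":0,"wy":0,"wz":0,"fingers":-0.8},
    {"x":0,"y":0,"z":-0.02,"wx":0,"wy":0,"wz":0,"fingers":-0.8},
    {"x":0,"y":0,"z":-0.02,"wx":0,"wy":0,"wz":0,"fingers":-0.8},
    {"x":0,"y":0,"z":-0.02,"wx":0,"wy":0,"wz":0,"fingers":-0.8},
    {"x":0,"y":0,"z":-0.015,"wx":0,"wy":0,"wz":0,"fingers":-0.8},
    {"x":0,"y":0,"z":-0.01,"wx":0,"wy":0,"wz":0,"fingers":-0.8},
    {"x":0,"y":0,"z":0,"wx":0,"wy":0,"wz":0,"fingers":-0.8},
  ],
)

```text
clock: 11.55
tool_pos: [0.5142, 0.0351, 0.296]
eef_rot: [0.799, 0.602, -0.0, -0.001]
contact_force: [-0.1, 0.1, -5.5]
opening: 0.177
```

```bash
python3 -c "
from h import *
rel();plan([.51,.036,.36],1.291,n=6)"
```

```text
hook rel x -10.1 y -0.5 mm z 0.1902 | F along x -0.11 y 0.05 z -5.47 yaw 1.291 tz [-0.0012  0.0016] t 11.55
{"x": -0.0001, "y": -0.0009, "z": -0.0133, "wx": -0.0001, "wy": -0.0001, "wz": 0.0000}
{"x": -0.0001, "y": -0.0009, "z": -0.0133, "wx": -0.0001, "wy": -0.0001, "wz": 0.0000}
{"x": -0.0001, "y": -0.0009, "z": -0.0133, "wx": -0.0001, "wy": -0.0001, "wz": 0.0000}
{"x": -0.0001, "y": -0.0009, "z": -0.0133, "wx": -0.0001, "wy": -0.0001, "wz": 0.0000}
{"x": -0.0001, "y": -0.0009, "z": -0.0133, "wx": -0.0001, "wy": -0.0001, "wz": 0.0000}
{"x": -0.0001, "y": -0.0009, "z": -0.0133, "wx": -0.0001, "wy": -0.0001, "wz": 0.0000}
```

apply_moves(
  series=[
    {"x":0,"y":0,"z":-0.01,"wx":0,"wy":0,"wz":0,"fingers":-0.8},
    {"x":0,"y":0,"z":-0.016,"wx":0,"wy":0,"wz":0,"fingers":-0.8},
    {"x":0,"y":0,"z":-0.016,"wx":0,"wy":0,"wz":0,"fingers":-0.8},
    {"x":0,"y":0,"z":-0.016,"wx":0,"wy":0,"wz":0,"fingers":-0.8},
    {"x":0,"y":0,"z":-0.01,"wx":0,"wy":0,"wz":0,"fingers":-0.8},
    {"x":0,"y":0,"z":-0.006,"wx":0,"wy":0,"wz":0,"fingers":-0.8},
    {"x":0,"y":0,"z":0,"wx":0,"wy":0,"wz":0,"fingers":-0.8},
  ],
)

```text
clock: 12.42
tool_pos: [0.5138, 0.035, 0.3589]
eef_rot: [0.799, 0.602, -0.001, -0.001]
contact_force: [-0.2, -0.2, -4.4]
opening: 0.175
```

```bash
python3 -c "
from h import *
s=rel();print(s['tool_pos'],s['q'])
p,D=snapshot('side');cv2.imwrite('pics/s4.png',p[:,:,::-1]);np.save('pics/s4.npy',D)
cv2.imwrite('pics/s4c.png',cv2.resize(p[90:250,250:390,::-1],(525,600),interpolation=cv2.INTER_CUBIC))
plan([.46,-.267,.36],1.291)
m=camera_model('top');p,D=snapshot('top')
roi=np.zeros(D.shape,bool);roi[180:255,410:480]=1
k=cv2.minAreaRect(np.argwhere(roi&(p.max(-1)<60))[:,::-1].astype(np.float32));print(np.mean([onz(m,*q,.012) for q in cv2.boxPoints(k)],0))"
```

```text
hook rel x -10.6 y -0.9 mm z 0.2531 | F along x -0.15 y -0.21 z -4.39 yaw 1.292 tz [-0.0026  0.0013] t 12.425
[0.51382108 0.03495498 0.35885111] [ 0.45109683  0.51919993 -0.99833759  1.6467523   0.45559518  1.23170814
  0.64820928]
{"x": -0.0635, "y": 0.0066, "z": -0.0003, "wx": -0.0002, "wy": -0.0000, "wz": 0.0000}
{"x": -0.0635, "y": 0.0066, "z": -0.0003, "wx": -0.0002, "wy": -0.0000, "wz": 0.0000}
{"x": -0.0635, "y": 0.0066, "z": -0.0003, "wx": -0.0002, "wy": -0.0000, "wz": 0.0000}
{"x": -0.0635, "y": 0.0066, "z": -0.0003, "wx": -0.0002, "wy": -0.0000, "wz": 0.0000}
{"x": -0.0635, "y": 0.0066, "z": -0.0003, "wx": -0.0002, "wy": -0.0000, "wz": 0.0000}
{"x": -0.0635, "y": 0.0066, "z": -0.0003, "wx": -0.0002, "wy": -0.0000, "wz": 0.0000}
[ 0.40422888 -0.20031942  0.012     ]
```

View pics/s4c.png

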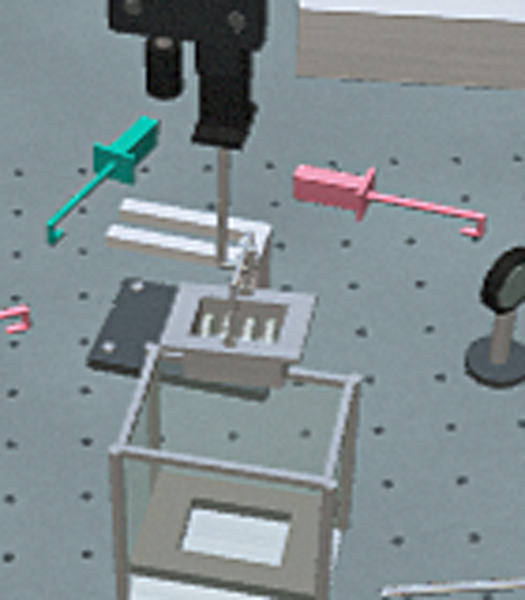

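The basket hangs level on the hook at crop (240,320), clear above the well rim. I'll carry it to the tray, ramping the speed to limit swing.

apply_moves(
  series=[
    {"x":-0.01,"y":0.001,"z":0,"wx":0,"wy":0,"wz":0,"fingers":-0.8},
    {"x":-0.02,"y":0.002,"z":0,"wx":0,"wy":0,"wz":0,"fingers":-0.8},
    {"x":-0.03,"y":0.003,"z":0,"wx":0,"wy":0,"wz":0,"fingers":-0.8},
    {"x":-0.036,"y":0.0035,"z":0,"wx":0,"wy":0,"wz":0,"fingers":-0.8},
    {"x":-0.036,"y":0.0035,"z":0,"wx":0,"wy":0,"wz":0,"fingers":-0.8},
    {"x":-0.036,"y":0.0035,"z":0,"wx":0,"wy":0,"wz":0,"fingers":-0.8},
    {"x":-0.036,"y":0.0035,"z":0,"wx":0,"wy":0,"wz":0,"fingers":-0.8},
    {"x":-0.036,"y":0.0035,"z":0,"wx":0,"wy":0,"wz":0,"fingers":-0.8},
  ],
)

```text
clock: 13.52
tool_pos: [0.474, -0.1679, 0.3564]
eef_rot: [0.799, 0.601, -0.004, -0.002]
contact_force: [0.8, 0.1, -4.4]
opening: 0.178
```

```bash
python3 -c "
from h import *
s=rel();print(s['tool_pos'],s['q'])
plan([.458,-.2655,.33],1.3,n=6)"
```

```text
hook rel x 6.5 y -207.3 mm z 0.2506 | F along x 0.78 y 0.28 z -4.43 yaw 1.290 tz [-0.0091 -0.0021] t 13.525
[ 0.47395515 -0.16785119  0.35638786] [ 0.87640469  0.51171775 -1.0231708   1.67829019  0.46179634  1.22571708
  1.03450421]
{"x": -0.0204, "y": 0.0025, "z": 0.0056, "wx": -0.0004, "wy": 0.0002, "wz": -0.0006}
{"x": -0.0205, "y": 0.0025, "z": 0.0056, "wx": -0.0004, "wy": 0.0002, "wz": -0.0006}
{"x": -0.0205, "y": 0.0024, "z": 0.0055, "wx": -0.0004, "wy": 0.0002, "wz": -0.0006}
{"x": -0.0205, "y": 0.0024, "z": 0.0055, "wx": -0.0004, "wy": 0.0002, "wz": -0.0006}
{"x": -0.0205, "y": 0.0023, "z": 0.0055, "wx": -0.0004, "wy": 0.0002, "wz": -0.0006}
{"x": -0.0205, "y": 0.0023, "z": 0.0055, "wx": -0.0004, "wy": 0.0002, "wz": -0.0006}
```

apply_moves(
  series=[
    {"x":-0.03,"y":0.003,"z":0,"wx":-0.0005,"wy":0,"wz":0,"fingers":-0.8},
    {"x":-0.026,"y":0.003,"z":0,"wx":-0.0005,"wy":0,"wz":0,"fingers":-0.8},
    {"x":-0.022,"y":0.0025,"z":0,"wx":-0.0005,"wy":0,"wz":0,"fingers":-0.8},
    {"x":-0.018,"y":0.0025,"z":0,"wx":-0.0005,"wy":0,"wz":0,"fingers":-0.8},
    {"x":-0.013,"y":0.002,"z":0,"wx":-0.0005,"wy":0,"wz":0,"fingers":-0.8},
    {"x":-0.008,"y":0.001,"z":0,"wx":0,"wy":0,"wz":0,"fingers":-0.8},
    {"x":0,"y":0,"z":0,"wx":0,"wy":0,"wz":0,"fingers":-0.8},
    {"x":0,"y":0,"z":0,"wx":0,"wy":0,"wz":0,"fingers":-0.8},
  ],
)

```text
clock: 14.52
tool_pos: [0.4536, -0.2711, 0.3555]
eef_rot: [0.802, 0.598, -0.004, 0.001]
contact_force: [-0.5, -0.2, -4.6]
opening: 0.177
```

```bash
python3 -c "
from h import *
np.set_printoptions(precision=4,suppress=True)
s=rel();print(s['tool_pos'],s['q'])
p,D=snapshot('side');cv2.imwrite('pics/s5.png',p[:,:,::-1]);np.save('pics/s5.npy',D)
C=cloud(camera_model('side'),D)
t=s['tool_pos'];k=(np.hypot(C[...,0]-t[0],C[...,1]-t[1])<.07)&(C[...,2]>.15)&(C[...,2]<.235)
P=C[k];print(len(P),P.min(0),P.max(0),P.mean(0))
v,u=np.nonzero(k);print(u.min(),u.max(),v.min(),v.max())
a=p[max(0,v.min()-90):v.max()+120,u.min()-50:u.max()+60,::-1];print(a.shape);f=600/a.shape[0]
cv2.imwrite('pics/s5c.png',cv2.resize(a,None,fx=f,fy=f,interpolation=cv2.INTER_CUBIC))
plan([.458,-.2655,.30],1.3,n=5)"
```

```text
hook rel x 15.9 y -312.5 mm z 0.2497 | F along x -0.44 y -0.29 z -4.61 yaw 1.282 tz [-0.0056 -0.0058] t 14.525
[ 0.4536 -0.2711  0.3555] [ 1.0453  0.5501 -1.0134  1.6173  0.4923  1.2553  1.2204]
1531 [ 0.4187 -0.3123  0.1759] [ 0.5076 -0.237   0.2331] [ 0.4626 -0.2769  0.2035]
262 316 287 327
(203, 164, 3)
{"x": 0.0017, "y": 0.0007, "z": 0.0139, "wx": -0.0002, "wy": 0.0005, "wz": -0.0012}
{"x": 0.0017, "y": 0.0007, "z": 0.0139, "wx": -0.0002, "wy": 0.0005, "wz": -0.0012}
{"x": 0.0017, "y": 0.0007, "z": 0.0139, "wx": -0.0002, "wy": 0.0005, "wz": -0.0012}
{"x": 0.0017, "y": 0.0007, "z": 0.0139, "wx": -0.0002, "wy": 0.0005, "wz": -0.0012}
{"x": 0.0017, "y": 0.0007, "z": 0.0139, "wx": -0.0002, "wy": 0.0005, "wz": -0.0012}
```

View pics/s5c.png

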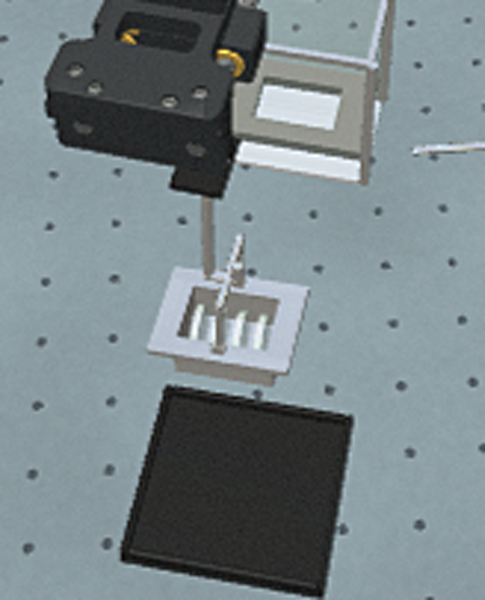

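```bash
python3 -c "
from h import *
np.set_printoptions(precision=4,suppress=True)
D=np.load('pics/s5.npy');C=cloud(camera_model('side'),D);k=(np.hypot(C[...,0]-.463,C[...,1]+.274)<.055)&(C[...,2]>.195)&(C[...,2]<.235)
P=C[k]
for i in range(8):
    A=np.c_[P[:,:2]-[.463,-.274],np.ones(len(P))];c=np.linalg.lstsq(A,P[:,2],rcond=None)[0];r=P[:,2]-A@c
    print(len(P),c,r.std()); 
    P=P[abs(r)<max(.002,1.5*r.std())]
print(rect(P),'slope along well x',c[0]*.961-c[1]*.276,'y',c[0]*.276+c[1]*.961)
"
```

```text
1212 [ 0.041  -0.0879  0.2076] 0.004087705059435377
1084 [ 0.0519 -0.0446  0.2083] 0.00215652702861978
952 [ 0.0539 -0.0351  0.2088] 0.0013432506921827357
827 [ 0.0548 -0.0322  0.209 ] 0.0009764006863691974
817 [ 0.0554 -0.0322  0.209 ] 0.0009544220425411669
815 [ 0.0556 -0.0323  0.209 ] 0.0009502637197623515
815 [ 0.0556 -0.0323  0.209 ] 0.0009502637197623515
815 [ 0.0556 -0.0323  0.209 ] 0.0009502637197623515
(array([ 462.6, -274.7]), array([57.7, 78.2]), 74.3) slope along well x 0.062303607986099845 y -0.01572222910558619
```

apply_moves(
  series=[
    {"x":0.002,"y":0,"z":0.01,"wx":-0.0005,"wy":0.0005,"wz":0,"fingers":-0.8},
    {"x":0.002,"y":0,"z":0.02,"wx":-0.0005,"wy":0.0005,"wz":0,"fingers":-0.8},
    {"x":0.002,"y":0,"z":0.03,"wx":0,"wy":0.0005,"wz":0,"fingers":-0.8},
    {"x":0.002,"y":0,"z":0.03,"wx":0,"wy":0.0005,"wz":0,"fingers":-0.8},
    {"x":0.001,"y":0,"z":0.03,"wx":0,"wy":0,"wz":0,"fingers":-0.8},
    {"x":0,"y":0,"z":0.02,"wx":0,"wy":0,"wz":0,"fingers":-0.8},
    {"x":0,"y":0,"z":0.01,"wx":0,"wy":0,"wz":0,"fingers":-0.8},
    {"x":0,"y":0,"z":0,"wx":0,"wy":0,"wz":0,"fingers":-0.8},
  ],
)

```text
clock: 15.58
tool_pos: [0.4569, -0.261, 0.2305]
eef_rot: [0.8, 0.6, 0.001, 0.0]
contact_force: [-0.2, 0.6, -5.5]
opening: 0.178
```

```bash
python3 -c "
from h import *
s=rel();print(s['tool_pos'])
plan([.455,-.2637,.2],1.284,n=2)"
```

```text
hook rel x 16.7 y -301.0 mm z 0.1247 | F along x -0.39 y 0.51 z -5.46 yaw 1.287 tz [0.0012 0.0005] t 15.575
[ 0.45685935 -0.26104948  0.23050415]
{"x": -0.0019, "y": -0.0007, "z": 0.0191, "wx": 0.0002, "wy": -0.0001, "wz": 0.0004}
{"x": -0.0019, "y": -0.0007, "z": 0.0191, "wx": 0.0002, "wy": -0.0001, "wz": 0.0004}
```

apply_moves(
  series=[
    {"x":-0.001,"y":0,"z":0.01,"wx":0,"wy":0,"wz":0,"fingers":-0.8},
    {"x":-0.001,"y":0,"z":0.012,"wx":0,"wy":0,"wz":0,"fingers":-0.8},
    {"x":-0.001,"y":0,"z":0.012,"wx":0,"wy":0,"wz":0,"fingers":-0.8},
    {"x":0,"y":0,"z":0.008,"wx":0,"wy":0,"wz":0,"fingers":-0.8},
    {"x":0,"y":0,"z":0.004,"wx":0,"wy":0,"wz":0,"fingers":-0.8},
    {"x":0,"y":0,"z":0,"wx":0,"wy":0,"wz":0,"fingers":-0.8},
  ],
)

```text
clock: 16.32
tool_pos: [0.4575, -0.264, 0.1925]
eef_rot: [0.8, 0.6, 0.001, 0.001]
contact_force: [0.9, -0.6, -4.9]
opening: 0.177
```

```bash
python3 -c "
from h import *
s=rel();print(s['tool_pos'])
plan([.455,-.2637,.184],1.284,n=4)"
```

```text
hook rel x 18.5 y -303.8 mm z 0.0867 | F along x 1.02 y -0.33 z -4.88 yaw 1.286 tz [ 0.004  -0.0006] t 16.325
[ 0.45747144 -0.26402814  0.19247289]
{"x": -0.0001, "y": -0.0008, "z": 0.0026, "wx": 0.0003, "wy": -0.0000, "wz": 0.0001}
{"x": -0.0001, "y": -0.0008, "z": 0.0026, "wx": 0.0003, "wy": -0.0000, "wz": 0.0001}
{"x": -0.0001, "y": -0.0008, "z": 0.0026, "wx": 0.0003, "wy": -0.0000, "wz": 0.0001}
{"x": -0.0001, "y": -0.0008, "z": 0.0026, "wx": 0.0003, "wy": -0.0000, "wz": 0.0001}
```

apply_moves(
  series=[
    {"x":0,"y":0,"z":0.002,"wx":0,"wy":0,"wz":0,"fingers":-0.8},
    {"x":0,"y":0,"z":0.002,"wx":0,"wy":0,"wz":0,"fingers":-0.8},
    {"x":0,"y":0,"z":0.002,"wx":0,"wy":0,"wz":0,"fingers":-0.8},
    {"x":0,"y":0,"z":0,"wx":0,"wy":0,"wz":0,"fingers":-0.8},
  ],
)

```text
clock: 16.82
tool_pos: [0.458, -0.2641, 0.1879]
eef_rot: [0.8, 0.6, 0.002, 0.002]
contact_force: [-0.4, -0.7, -5.0]
opening: 0.181
```

```bash
python3 -c "
from h import *
s=rel();print(s['tool_pos'])"
```

```text
hook rel x 19.2 y -303.7 mm z 0.0821 | F along x -0.14 y -0.81 z -5.01 yaw 1.286 tz [ 0.0053 -0.0011] t 16.825
[ 0.45802248 -0.26407493  0.187939  ]
```

apply_moves(
  series=[
    {"x":0,"y":0,"z":0.0015,"wx":0,"wy":0,"wz":0,"fingers":-0.8},
    {"x":0,"y":0,"z":0.0015,"wx":0,"wy":0,"wz":0,"fingers":-0.8},
    {"x":0,"y":0,"z":0.0015,"wx":0,"wy":0,"wz":0,"fingers":-0.8},
    {"x":0,"y":0,"z":0,"wx":0,"wy":0,"wz":0,"fingers":-0.8},
  ],
)

```text
clock: 17.32
tool_pos: [0.4581, -0.2641, 0.1842]
eef_rot: [0.8, 0.599, 0.002, 0.002]
contact_force: [0.4, 0.1, -4.9]
opening: 0.178
```

```bash
python3 -c "
from h import *
s=rel();print(s['tool_pos'])"
```

```text
hook rel x 19.3 y -303.7 mm z 0.0784 | F along x 0.38 y 0.19 z -4.87 yaw 1.286 tz [ 0.0055 -0.0012] t 17.325
[ 0.45810881 -0.26413195  0.18416954]
```

apply_moves(
  series=[
    {"x":0,"y":0,"z":0.0013,"wx":0,"wy":0,"wz":0,"fingers":-0.8},
    {"x":0,"y":0,"z":0.0013,"wx":0,"wy":0,"wz":0,"fingers":-0.8},
    {"x":0,"y":0,"z":0.0013,"wx":0,"wy":0,"wz":0,"fingers":-0.8},
    {"x":0,"y":0,"z":0,"wx":0,"wy":0,"wz":0,"fingers":-0.8},
  ],
)

```text
clock: 17.82
tool_pos: [0.4596, -0.2647, 0.1817]
eef_rot: [0.8, 0.599, 0.003, 0.004]
contact_force: [0.5, -0.6, -4.4]
opening: 0.178
```

```bash
python3 -c "
from h import *
s=rel();print(s['tool_pos'])"
```

```text
hook rel x 21.2 y -303.9 mm z 0.0759 | F along x 0.62 y -0.41 z -4.36 yaw 1.285 tz [ 0.0086 -0.0025] t 17.825
[ 0.45960339 -0.26474939  0.18168111]
```

apply_moves(
  series=[
    {"x":0,"y":0.001,"z":0.0013,"wx":0,"wy":0,"wz":0,"fingers":-0.8},
    {"x":0,"y":0.001,"z":0.0013,"wx":0,"wy":0,"wz":0,"fingers":-0.8},
    {"x":0,"y":0,"z":0,"wx":0,"wy":0,"wz":0,"fingers":-0.8},
  ],
)

```text
clock: 18.2
tool_pos: [0.462, -0.2657, 0.18]
eef_rot: [0.801, 0.599, 0.003, 0.004]
contact_force: [-0.2, -0.2, -3.1]
opening: 0.175
```

```bash
python3 -c "
from h import *
s=rel();print(s['tool_pos'])"
```

```text
hook rel x 24.0 y -304.2 mm z 0.0742 | F along x -0.18 y -0.27 z -3.12 yaw 1.285 tz [ 0.0101 -0.0035] t 18.2
[ 0.46199429 -0.26567404  0.18001437]
```

Force is dropping (3.1 N), so the low edge has landed. I'll keep lowering slowly.

apply_moves(
  series=[
    {"x":0,"y":0.0008,"z":0.0012,"wx":0.0005,"wy":0,"wz":0,"fingers":-0.8},
    {"x":0,"y":0.0008,"z":0.0012,"wx":0.0005,"wy":0,"wz":0,"fingers":-0.8},
    {"x":0,"y":0,"z":0.0012,"wx":0,"wy":0,"wz":0,"fingers":-0.8},
    {"x":0,"y":0,"z":0,"wx":0,"wy":0,"wz":0,"fingers":-0.8},
  ],
)

```text
clock: 18.7
tool_pos: [0.4634, -0.2651, 0.1772]
eef_rot: [0.8, 0.6, 0.002, 0.003]
contact_force: [0.0, -0.4, -0.6]
opening: 0.175
```

```bash
python3 -c "
from h import *
s=rel();print(s['tool_pos'])"
```

```text
hook rel x 24.7 y -303.2 mm z 0.0714 | F along x 0.15 y -0.39 z -0.60 yaw 1.286 tz [ 0.0068 -0.0014] t 18.7
[ 0.46336418 -0.26510573  0.17720473]
```

apply_moves(
  series=[
    {"x":0,"y":0,"z":0.004,"wx":0.0005,"wy":0,"wz":0,"fingers":-0.8},
    {"x":0,"y":0,"z":0.004,"wx":0.0005,"wy":0,"wz":0,"fingers":-0.8},
    {"x":0,"y":0,"z":0,"wx":0,"wy":0,"wz":0,"fingers":-0.8},
  ],
)

```text
clock: 19.08
tool_pos: [0.4633, -0.2651, 0.1703]
eef_rot: [0.8, 0.6, 0.001, 0.001]
contact_force: [-0.8, 0.1, -1.0]
opening: 0.178
```

```bash
python3 -c "
from h import *
np.set_printoptions(precision=4,suppress=True)
s=rel();print(s['tool_pos'])
p,D=snapshot('side');cv2.imwrite('pics/s6.png',p[:,:,::-1]);np.save('pics/s6.npy',D)
a=p[300:400,240:345,::-1];cv2.imwrite('pics/s6c.png',cv2.resize(a,(630,600),interpolation=cv2.INTER_CUBIC))
C=cloud(camera_model('side'),D)
k=(np.hypot(C[...,0]-.465,C[...,1]+.267)<.05)&(C[...,2]>.025)&(C[...,2]<.045);P=C[k]
for i in range(8):
    A=np.c_[P[:,:2]-[.465,-.267],np.ones(len(P))];c=np.linalg.lstsq(A,P[:,2],rcond=None)[0];r=P[:,2]-A@c
    P=P[abs(r)<max(.002,1.5*r.std())]
print(c,rect(P),'slope',c[0]*.961-c[1]*.276,c[0]*.276+c[1]*.961)
k=(np.hypot(C[...,0]-.465,C[...,1]+.267)<.045)&(C[...,2]>.068)&(C[...,2]<.090);P=C[k];print(len(P));print(P)
"
```

```text
hook rel x 24.3 y -303.1 mm z 0.0645 | F along x -0.75 y -0.15 z -1.02 yaw 1.286 tz [ 0.0034 -0.0004] t 19.075
[ 0.4633 -0.2651  0.1703]
[-0.0015 -0.0058  0.0341] (array([ 470.3, -269.7]), array([58.2, 78. ]), 74.7) slope 0.00016448856806139324 -0.006030674313085836
95
[[ 0.4792 -0.2501  0.0807]
 [ 0.4812 -0.2479  0.0767]
 [ 0.4791 -0.2527  0.0817]
 [ 0.481  -0.2507  0.0781]
 [ 0.4772 -0.254   0.0806]
 [ 0.4791 -0.2533  0.0791]
 [ 0.4809 -0.2525  0.0776]
 [ 0.4771 -0.2558  0.0801]
 [ 0.4789 -0.2561  0.0805]
 [ 0.481  -0.2506  0.0706]
 [ 0.477  -0.258   0.0806]
 [ 0.4789 -0.2575  0.0795]
 [ 0.4769 -0.2607  0.0818]
 [ 0.4787 -0.2602  0.0806]
 [ 0.475  -0.2615  0.0797]
 [ 0.4768 -0.2618  0.08  ]
 [ 0.4787 -0.2614  0.0793]
 [ 0.4749 -0.2625  0.0779]
 [ 0.4767 -0.2645  0.0813]
 [ 0.4639 -0.2677  0.0849]
 [ 0.4657 -0.2685  0.0862]
 [ 0.4748 -0.2654  0.0796]
 [ 0.4766 -0.2665  0.0814]
 [ 0.462  -0.269   0.0838]
 [ 0.4638 -0.2688  0.0832]
 [ 0.4656 -0.2689  0.0833]
 [ 0.4747 -0.2673  0.0794]
 [ 0.4765 -0.2681  0.0807]
 [ 0.4619 -0.2695  0.0812]
 [ 0.4638 -0.2691  0.0803]
 [ 0.4656 -0.2677  0
[... 1035 characters left out ...]
 0.4818 -0.2716  0.0682]
 [ 0.4706 -0.2791  0.0797]
 [ 0.4724 -0.2783  0.078 ]
 [ 0.4798 -0.2743  0.0697]
 [ 0.4705 -0.2797  0.0773]
 [ 0.4723 -0.2803  0.0782]
 [ 0.4705 -0.2819  0.0777]
 [ 0.4722 -0.2827  0.0791]
 [ 0.4686 -0.2853  0.0807]
 [ 0.4703 -0.2854  0.0807]
 [ 0.4721 -0.2849  0.0795]
 [ 0.4685 -0.2873  0.0808]
 [ 0.4703 -0.2876  0.0812]
 [ 0.4684 -0.2891  0.0806]
 [ 0.4702 -0.2887  0.0796]
 [ 0.4683 -0.2907  0.08  ]
 [ 0.4701 -0.2897  0.0777]
 [ 0.4665 -0.2918  0.0787]
 [ 0.4682 -0.2926  0.0799]
 [ 0.47   -0.2926  0.0796]
 [ 0.4664 -0.292   0.0753]
 [ 0.4682 -0.2932  0.0773]
 [ 0.4664 -0.292   0.0716]
 [ 0.4682 -0.2928  0.073 ]
 [ 0.4663 -0.2924  0.0686]
 [ 0.4681 -0.2938  0.0712]]
```

View pics/s6c.png

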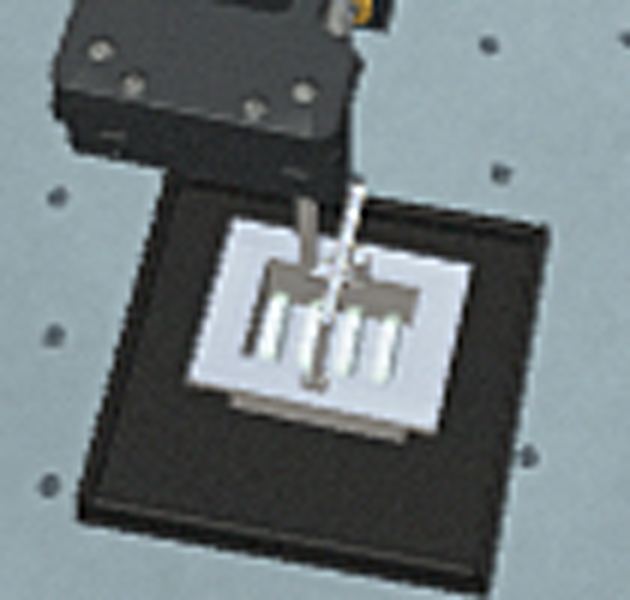

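The basket stands flat in the tray: the rim plane is level at z≈0.034 and the crown is still in the throat. I'll centre the hook a little, lower it clear of the crown, and back out.

apply_moves(
  series=[
    {"x":0,"y":0.003,"z":0,"wx":0,"wy":0,"wz":0,"fingers":-0.8},
    {"x":0,"y":0,"z":0.004,"wx":0,"wy":0,"wz":0,"fingers":-0.8},
    {"x":0,"y":0,"z":0.004,"wx":0,"wy":0,"wz":0,"fingers":-0.8},
    {"x":0,"y":0,"z":0.003,"wx":0,"wy":0,"wz":0,"fingers":-0.8},
    {"x":0,"y":0,"z":0,"wx":0,"wy":0,"wz":0,"fingers":-0.8},
  ],
)

```text
clock: 19.75
tool_pos: [0.4659, -0.2658, 0.161]
eef_rot: [0.8, 0.6, 0.001, 0.001]
contact_force: [0.2, -0.1, -0.8]
opening: 0.18
```

```bash
python3 -c "
from h import *
s=rel();print(s['tool_pos'])"
```

```text
hook rel x 27.0 y -303.1 mm z 0.0552 | F along x 0.23 y -0.09 z -0.76 yaw 1.286 tz [ 0.0036 -0.0004] t 19.75
[ 0.46587103 -0.26580951  0.16097726]
```

apply_moves(
  series=[
    {"x":0,"y":-0.005,"z":0,"wx":0,"wy":0,"wz":0,"fingers":-0.8},
    {"x":0,"y":-0.005,"z":0,"wx":0,"wy":0,"wz":0,"fingers":-0.8},
    {"x":0,"y":-0.005,"z":0,"wx":0,"wy":0,"wz":0,"fingers":-0.8},
    {"x":0,"y":0,"z":0,"wx":0,"wy":0,"wz":0,"fingers":-0.8},
  ],
)

```text
clock: 20.25
tool_pos: [0.4533, -0.2621, 0.1611]
eef_rot: [0.8, 0.6, 0.001, 0.001]
contact_force: [0.4, 0.6, -0.8]
opening: 0.181
```

```bash
python3 -c "
from h import *
s=rel();print(s['tool_pos'])"
```

```text
hook rel x 13.8 y -303.1 mm z 0.0553 | F along x 0.18 y 0.66 z -0.84 yaw 1.286 tz [ 0.0034 -0.0006] t 20.25
[ 0.45326096 -0.26214706  0.16111747]
```

No resistance. I'll keep backing out, then rise.

apply_moves(
  series=[
    {"x":0,"y":-0.008,"z":0,"wx":0,"wy":0,"wz":0,"fingers":-0.8},
    {"x":0,"y":-0.01,"z":0,"wx":0,"wy":0,"wz":0,"fingers":-0.8},
    {"x":0,"y":-0.01,"z":0,"wx":0,"wy":0,"wz":0,"fingers":-0.8},
    {"x":0,"y":0,"z":-0.02,"wx":0,"wy":0,"wz":0,"fingers":-0.8},
    {"x":0,"y":0,"z":-0.04,"wx":0,"wy":0,"wz":0,"fingers":-0.8},
    {"x":0,"y":0,"z":-0.06,"wx":0,"wy":0,"wz":0,"fingers":-0.8},
    {"x":0,"y":0,"z":-0.04,"wx":0,"wy":0,"wz":0,"fingers":-0.8},
    {"x":0,"y":0,"z":0,"wx":0,"wy":0,"wz":0,"fingers":-0.8},
  ],
)

```text
clock: 21.25
tool_pos: [0.4305, -0.2543, 0.2971]
eef_rot: [0.8, 0.6, 0.002, 0.002]
contact_force: [0.3, -0.5, -1.8]
opening: 0.182
```

```bash
python3 -c "
from h import *
s=rel();print(s['tool_pos'],s['q'])
plan([.4987,.247,.28],1.256)"
```

```text
hook rel x -9.8 y -301.8 mm z 0.1913 | F along x 0.40 y -0.43 z -1.76 yaw 1.288 tz [ 0.0064 -0.0006] t 21.25
[ 0.4305306  -0.25432711  0.29709311] [ 1.06172451  0.56446131 -1.0055998   1.80158794  0.53981597  1.07274846
  1.14737911]
{"x": 0.0695, "y": -0.0103, "z": 0.0024, "wx": 0.0002, "wy": -0.0000, "wz": 0.0011}
{"x": 0.0695, "y": -0.0106, "z": 0.0024, "wx": 0.0002, "wy": -0.0000, "wz": 0.0011}
{"x": 0.0694, "y": -0.0108, "z": 0.0024, "wx": 0.0002, "wy": -0.0000, "wz": 0.0011}
{"x": 0.0694, "y": -0.0111, "z": 0.0024, "wx": 0.0002, "wy": -0.0000, "wz": 0.0011}
{"x": 0.0693, "y": -0.0113, "z": 0.0024, "wx": 0.0002, "wy": -0.0000, "wz": 0.0011}
{"x": 0.0693, "y": -0.0116, "z": 0.0024, "wx": 0.0002, "wy": -0.0000, "wz": 0.0011}
{"x": 0.0693, "y": -0.0118, "z": 0.0024, "wx": 0.0002, "wy": -0.0000, "wz": 0.0011}
{"x": 0.0692, "y": -0.0121, "z": 0.0024, "wx": 0.0002, "wy": -0.0000, "wz": 0.0011}
{"x": 0.0692, "y": -0.0123, "z": 0.0024, "wx": 0.0002, "wy": -0.0000, "wz": 0.0011}
```

apply_moves(
  series=[
    {"x":0.04,"y":-0.006,"z":0,"wx":0,"wy":0,"wz":0.001,"fingers":-0.8},
    {"x":0.06,"y":-0.01,"z":0,"wx":0,"wy":0,"wz":0.001,"fingers":-0.8},
    {"x":0.065,"y":-0.01,"z":0,"wx":0,"wy":0,"wz":0.001,"fingers":-0.8},
    {"x":0.065,"y":-0.011,"z":0,"wx":0,"wy":0,"wz":0.001,"fingers":-0.8},
    {"x":0.065,"y":-0.011,"z":0,"wx":0,"wy":0,"wz":0.001,"fingers":-0.8},
    {"x":0.065,"y":-0.011,"z":0,"wx":0,"wy":0,"wz":0.001,"fingers":-0.8},
    {"x":0.065,"y":-0.011,"z":0,"wx":0,"wy":0,"wz":0.001,"fingers":-0.8},
    {"x":0.06,"y":-0.011,"z":0,"wx":0,"wy":0,"wz":0.001,"fingers":-0.8},
  ],
)

```text
clock: 22.25
tool_pos: [0.481, 0.1409, 0.2923]
eef_rot: [0.811, 0.586, -0.001, 0.001]
contact_force: [0.5, 0.1, -0.1]
opening: 0.175
```

```bash
python3 -c "
from h import *
s=rel();print(s['tool_pos'],s['q'])
plan([.4987,.247,.27],1.25,n=4)"
```

```text
hook rel x -71.2 y 91.5 mm z 0.1865 | F along x 0.44 y 0.22 z -0.09 yaw 1.251 tz [-0.0011 -0.0026] t 22.25
[0.480966   0.14087877 0.29234662] [ 0.20240816  0.5542322  -0.93704841  1.80035032  0.51137939  1.0534993
  0.32355624]
{"x": 0.0332, "y": -0.0052, "z": 0.0069, "wx": -0.0000, "wy": 0.0002, "wz": 0.0001}
{"x": 0.0332, "y": -0.0052, "z": 0.0069, "wx": -0.0000, "wy": 0.0002, "wz": 0.0001}
{"x": 0.0332, "y": -0.0052, "z": 0.0069, "wx": -0.0000, "wy": 0.0002, "wz": 0.0001}
{"x": 0.0332, "y": -0.0052, "z": 0.0070, "wx": -0.0000, "wy": 0.0002, "wz": 0.0001}
```

apply_moves(
  series=[
    {"x":0.04,"y":-0.0055,"z":0.005,"wx":0,"wy":0,"wz":0,"fingers":-0.8},
    {"x":0.035,"y":-0.005,"z":0.005,"wx":0,"wy":0,"wz":0,"fingers":-0.8},
    {"x":0.025,"y":-0.0045,"z":0.005,"wx":0,"wy":0,"wz":0,"fingers":-0.8},
    {"x":0.015,"y":-0.003,"z":0.005,"wx":0,"wy":0,"wz":0,"fingers":-0.8},
    {"x":0,"y":0,"z":0,"wx":0,"wy":0,"wz":0,"fingers":-0.8},
    {"x":0,"y":0,"z":0,"wx":0,"wy":0,"wz":0,"fingers":-0.8},
  ],
)

```text
clock: 23.0
tool_pos: [0.4929, 0.2384, 0.2722]
eef_rot: [0.808, 0.589, -0.004, -0.0]
contact_force: [0.3, 1.1, -2.0]
opening: 0.176
```

```bash
python3 -c "
from h import *
s=rel();print(s['tool_pos'])
plan([.4987,.247,.25],1.25,n=2)"
```

```text
hook rel x -87.2 y 188.1 mm z 0.1664 | F along x -0.05 y 1.15 z -2.03 yaw 1.260 tz [-0.0075 -0.0044] t 23.0
[0.49292766 0.23838552 0.27219959]
{"x": 0.0063, "y": 0.0019, "z": 0.0138, "wx": -0.0009, "wy": 0.0010, "wz": 0.0015}
{"x": 0.0063, "y": 0.0018, "z": 0.0138, "wx": -0.0009, "wy": 0.0010, "wz": 0.0015}
```

apply_moves(
  series=[
    {"x":0.006,"y":0.0015,"z":0.01,"wx":-0.001,"wy":0.001,"wz":0.001,"fingers":-0.8},
    {"x":0.004,"y":0.0015,"z":0.01,"wx":-0.001,"wy":0.001,"wz":0.001,"fingers":-0.8},
    {"x":0,"y":0,"z":0,"wx":0,"wy":0,"wz":0,"fingers":-0.8},
  ],
)

```text
clock: 23.38
tool_pos: [0.4984, 0.2432, 0.2549]
eef_rot: [0.811, 0.585, -0.0, 0.001]
contact_force: [0.7, 1.0, -1.3]
opening: 0.175
```

```bash
python3 -c "
from h import *
s=rel();print(s['tool_pos'])
plan([.4987,.247,.215],1.25,n=2)"
```

```text
hook rel x -82.5 y 194.8 mm z 0.1491 | F along x 0.43 y 1.13 z -1.26 yaw 1.250 tz [ 0.0011 -0.0018] t 23.375
[0.49839658 0.24317222 0.25493616]
{"x": 0.0024, "y": -0.0006, "z": 0.0250, "wx": 0.0003, "wy": 0.0002, "wz": -0.0000}
{"x": 0.0023, "y": -0.0006, "z": 0.0250, "wx": 0.0003, "wy": 0.0002, "wz": -0.0000}
```

apply_moves(
  series=[
    {"x":0.003,"y":-0.0005,"z":0.012,"wx":0,"wy":0,"wz":0,"fingers":-0.8},
    {"x":0.002,"y":-0.0005,"z":0.012,"wx":0,"wy":0,"wz":0,"fingers":-0.8},
    {"x":0,"y":0,"z":0,"wx":0,"wy":0,"wz":0,"fingers":-0.8},
  ],
)

```text
clock: 23.75
tool_pos: [0.4989, 0.2472, 0.2342]
eef_rot: [0.811, 0.585, -0.0, 0.001]
contact_force: [-0.6, -0.2, -0.7]
opening: 0.173
```

```bash
python3 -c "
from h import *
s=rel();print(s['tool_pos'])
plan([.4987,.247,.15],1.25,n=4)
p,D=snapshot('side');cv2.imwrite('pics/s7.png',p[:,:,::-1])
"
```

```text
hook rel x -83.1 y 198.7 mm z 0.1284 | F along x -0.52 y -0.33 z -0.73 yaw 1.250 tz [ 0.0007 -0.0021] t 23.75
[0.49889631 0.24720518 0.23415773]
{"x": -0.0000, "y": -0.0001, "z": 0.0263, "wx": 0.0001, "wy": 0.0001, "wz": -0.0000}
{"x": -0.0000, "y": -0.0001, "z": 0.0263, "wx": 0.0001, "wy": 0.0001, "wz": -0.0000}
{"x": -0.0001, "y": -0.0001, "z": 0.0263, "wx": 0.0001, "wy": 0.0001, "wz": -0.0000}
{"x": -0.0001, "y": -0.0000, "z": 0.0263, "wx": 0.0001, "wy": 0.0001, "wz": -0.0000}
```

Spot on the pick-up axis. I'll lower through the gap.

apply_moves(
  series=[
    {"x":0,"y":0,"z":0.015,"wx":0,"wy":0,"wz":0,"fingers":-0.8},
    {"x":0,"y":0,"z":0.02,"wx":0,"wy":0,"wz":0,"fingers":-0.8},
    {"x":0,"y":0,"z":0.02,"wx":0,"wy":0,"wz":0,"fingers":-0.8},
    {"x":0,"y":0,"z":0.02,"wx":0,"wy":0,"wz":0,"fingers":-0.8},
    {"x":0,"y":0,"z":0.02,"wx":0,"wy":0,"wz":0,"fingers":-0.8},
    {"x":0,"y":0,"z":0.012,"wx":0,"wy":0,"wz":0,"fingers":-0.8},
    {"x":0,"y":0,"z":0,"wx":0,"wy":0,"wz":0,"fingers":-0.8},
  ],
)

```text
clock: 24.68
tool_pos: [0.4988, 0.2468, 0.142]
eef_rot: [0.811, 0.585, -0.001, 0.001]
contact_force: [0.0, -0.4, -2.0]
opening: 0.175
```

```bash
python3 -c "
from h import *
s=rel();print(s['tool_pos'])
plan([.4987,.247,.121],1.25,n=4)
"
```

```text
hook rel x -83.2 y 198.3 mm z 0.0362 | F along x 0.12 y -0.39 z -2.01 yaw 1.250 tz [-0.0002 -0.0024] t 24.675
[0.49882808 0.24683045 0.1420218 ]
{"x": 0.0001, "y": -0.0001, "z": 0.0066, "wx": 0.0000, "wy": 0.0002, "wz": -0.0000}
{"x": 0.0000, "y": -0.0001, "z": 0.0066, "wx": 0.0000, "wy": 0.0002, "wz": -0.0000}
{"x": 0.0000, "y": -0.0001, "z": 0.0066, "wx": 0.0000, "wy": 0.0002, "wz": -0.0000}
{"x": 0.0000, "y": -0.0001, "z": 0.0066, "wx": 0.0000, "wy": 0.0002, "wz": -0.0000}
```

apply_moves(
  series=[
    {"x":0,"y":0,"z":0.008,"wx":0,"wy":0,"wz":0,"fingers":-0.8},
    {"x":0,"y":0,"z":0.008,"wx":0,"wy":0,"wz":0,"fingers":-0.8},
    {"x":0,"y":0,"z":0.004,"wx":0,"wy":0,"wz":0,"fingers":-0.8},
    {"x":0,"y":0,"z":0.002,"wx":0,"wy":0,"wz":0,"fingers":-0.8},
    {"x":0,"y":0,"z":0.002,"wx":0,"wy":0,"wz":0,"fingers":-0.8},
    {"x":0,"y":0,"z":0,"wx":0,"wy":0,"wz":0,"fingers":-0.8},
  ],
)

```text
clock: 25.42
tool_pos: [0.4998, 0.2477, 0.1229]
eef_rot: [0.811, 0.585, 0.001, 0.001]
contact_force: [0.7, -0.1, -1.5]
opening: 0.18
```

```bash
python3 -c "
from h import *
s=rel();print(s['tool_pos'])
"
```

```text
hook rel x -82.2 y 199.6 mm z 0.0171 | F along x 0.66 y 0.07 z -1.45 yaw 1.249 tz [ 0.0023 -0.0006] t 25.425
[0.49980973 0.2476588  0.1228711 ]
```

Lower until contact shows in the force.

apply_moves(
  series=[
    {"x":0,"y":0,"z":0.0015,"wx":0,"wy":0,"wz":0,"fingers":-0.8},
    {"x":0,"y":0,"z":0.0015,"wx":0,"wy":0,"wz":0,"fingers":-0.8},
    {"x":0,"y":0,"z":0,"wx":0,"wy":0,"wz":0,"fingers":-0.8},
  ],
)

```text
clock: 25.8
tool_pos: [0.5, 0.2479, 0.1209]
eef_rot: [0.811, 0.585, 0.001, 0.001]
contact_force: [0.4, 0.5, -0.2]
opening: 0.179
```

```bash
python3 -c "
from h import *
s=rel();print(s['tool_pos'])
"
```

```text
hook rel x -82.0 y 199.9 mm z 0.0151 | F along x 0.26 y 0.56 z -0.25 yaw 1.249 tz [ 0.0031 -0.0004] t 25.8
[0.50001398 0.24785157 0.12091202]
```

apply_moves(
  series=[
    {"x":0,"y":0,"z":0.001,"wx":0,"wy":0,"wz":0,"fingers":-0.8},
    {"x":0,"y":0,"z":0,"wx":0,"wy":0,"wz":0,"fingers":-0.8},
    {"x":0,"y":0,"z":0,"wx":0,"wy":0,"wz":0,"fingers":-0.5},
    {"x":0,"y":0,"z":0,"wx":0,"wy":0,"wz":0,"fingers":-0.2},
    {"x":0,"y":0,"z":0,"wx":0,"wy":0,"wz":0,"fingers":0.3},
    {"x":0,"y":0,"z":0,"wx":0,"wy":0,"wz":0,"fingers":0.3},
    {"x":0,"y":0,"z":0,"wx":0,"wy":0,"wz":0,"fingers":0.3},
  ],
)

```text
clock: 26.68
tool_pos: [0.5004, 0.2482, 0.1207]
eef_rot: [0.811, 0.585, 0.002, 0.001]
contact_force: [1.1, -0.8, 0.4]
opening: 0.649
```

```bash
python3 -c "
from h import *
s=rel();print(s['tool_pos'],s['opening'])
"
```

```text
hook rel x -81.7 y 200.4 mm z 0.0149 | F along x 1.27 y -0.49 z 0.41 yaw 1.249 tz [0.0042 0.0001] t 26.675
[0.50038032 0.24816633 0.120746  ] 0.6494998175212787
```

apply_moves(
  series=[
    {"x":0,"y":0,"z":-0.02,"wx":0,"wy":0,"wz":0,"fingers":0.3},
    {"x":0,"y":0,"z":-0.04,"wx":0,"wy":0,"wz":0,"fingers":0.3},
    {"x":0,"y":0,"z":-0.05,"wx":0,"wy":0,"wz":0,"fingers":0.3},
    {"x":0,"y":0,"z":-0.06,"wx":0,"wy":0,"wz":0,"fingers":0.3},
    {"x":0,"y":0.04,"z":-0.04,"wx":0,"wy":0,"wz":0,"fingers":0.3},
    {"x":0,"y":0.05,"z":0,"wx":0,"wy":0,"wz":0,"fingers":0.3},
    {"x":0,"y":0.04,"z":0,"wx":0,"wy":0,"wz":0,"fingers":0.3},
    {"x":0,"y":0,"z":0,"wx":0,"wy":0,"wz":0,"fingers":0.3},
  ],
)

```text
clock: 27.68
tool_pos: [0.5998, 0.2169, 0.3041]
eef_rot: [0.81, 0.587, 0.005, 0.0]
contact_force: [-1.6, -0.4, -0.6]
opening: 0.649
```

```bash
python3 -c "
from h import *
np.set_printoptions(precision=4,suppress=True)
s=rel();print(s['tool_pos'],s['opening'])
p,D=snapshot('side');cv2.imwrite('pics/s8.png',p[:,:,::-1])
m=camera_model('side');C=cloud(m,D)
P=C[(np.hypot(C[...,0]-.497,C[...,1]-.246)<.03)&(C[...,2]>.155)&(C[...,2]<.175)];print('grip top',len(P),P.mean(0) if len(P) else '')
P=C[(np.hypot(C[...,0]-.470,C[...,1]+.270)<.06)&(C[...,2]>.03)&(C[...,2]<.04)]
A=np.c_[P[:,:2]-[.47,-.27],np.ones(len(P))];print('rim',len(P),np.linalg.lstsq(A,P[:,2],rcond=None)[0],rect(P))
cv2.imwrite('pics/s8c.png',cv2.resize(p[70:400,190:490,::-1],(545,600),interpolation=cv2.INTER_CUBIC))
"
```

```text
hook rel x 22.8 y 198.5 mm z 0.1983 | F along x -1.46 y -0.89 z -0.56 yaw 1.254 tz [0.009  0.0057] t 27.675
[0.5998 0.2169 0.3041] 0.6489754737775293
grip top 65 [0.5011 0.243  0.1612]
rim 812 [-0.0038 -0.0057  0.034 ] (array([ 470.2, -269.4]), array([57.9, 78.4]), 73.9)
```

View pics/s8c.png

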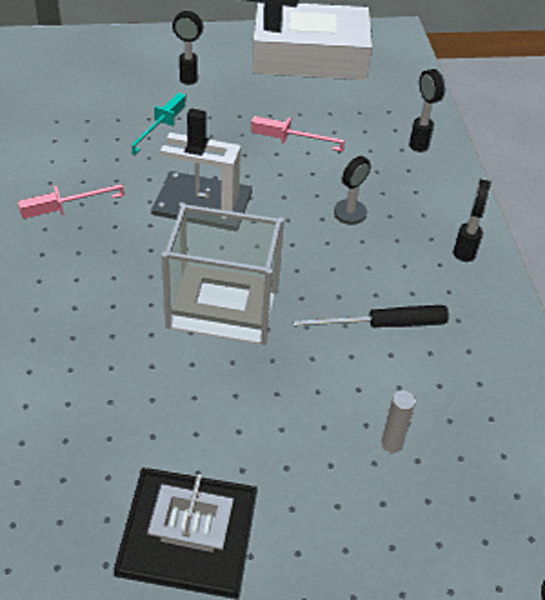

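The basket stands flat in the tray (crop (190,520)) and the rod hangs on its stand (197,135). The well is empty and the post, mount and driver look undisturbed. I'll hand the job in.

```bash
python3 -c "
from plant import *
print(finish_job())"
```

```text
the job is handed in; nothing more can be done
None
```

The job is done and handed in at about 28 s of the 72 s allowed. I hooked the basket out of the well by its bail, stood it in the black tray and hung the rod back on its stand.

- **Basket:** In the last picture it stands flat, with the rim level to within about 0.007 rad at z ≈ 0.034 m (0.035 expected). It sits at (0.470, −0.269), inside the tray walls and about 6 mm from the tray's centre.
- **Rod:** It hangs upright on its stand, with the grip about 5 mm from where I measured the seat (25 mm allowed).
- **Forces:** The most I read with the basket on the hook was 5.5 N in total, including the rod's own weight of about 1.2 N. I felt no contact while backing the hook out. I read forces only at the end of each move, so short peaks between readings were not seen.
- **Other things:** The post, mount, driver and the pink and turquoise rods look undisturbed; I judged this by eye and did not measure it.
- **Failed check:** A second measurement of the tray from the top camera failed because the arm was in the way. I relied on the first measurement and the side view instead.

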